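# Load the dry-block heater, each vessel in the block bored for it

### The arm

A 7-joint arm with a two-finger parallel gripper is mounted at the origin on a cart in front of the work surface, level with it; the furniture and walls round the work are solid. World frame = base frame: x ahead of the robot, y to its left, z up, the work surface at z = 0. Lengths are in m, angles in rad, forces in N, time in s.
With the tool pointing down it reaches from about 0.35 to 0.9 m from the base axis. Payload 8.1 kg.
Tool frame: the origin (TCP) lies at the very end of the fingers, on their centre line; the grasp point (between the pads) lies 19 mm behind it (grip_point_offset is the distance from the TCP to the grasp point, in m); z points along the fingers, x is the direction in which the jaws open and shut, and the axes are right-handed (so a half turn about z gives the same grasp; the last joint's range is limited). The gripper opens to 92 mm and grips with 3 to 60 N. Pads are 19 mm wide; open, the fingers measure 130 mm over their backs; the gripper's body (75 mm by 190 mm) begins 47 mm behind the grasp point.
Start: joints at [-1.331, 0.434, 0.025, 1.573, -0.012, 1.134, -0.075], TCP at [0.21, 0.589, 0.203] pointing down, gripper open.
Joint ranges: [-2.62, 2.62], [-0.44, 2.09], [-1.27, 1.32], [0.08, 2.57], [-1.32, 4.46], [0.12, 2], [-2.74, 2.74]. Speed limits (rad/s): [2.22, 2.22, 3.01, 3.01, 3.14, 3.14, 3.14].

### API

Orientations are given as a rotation vector (axis times angle).
In Python, from cell import observe, get_image, camera_model, sign_off, grip_point_offset gives the robot as it stands.
- The arm moves only by the tool play_rows, never from a script. Its argument "rows" is a list of rows, each a list of 7 numbers: the shift along the tool's x, y, z as a fraction of full scale, then the turn, a rotation vector about the tool's x, y, z as a fraction of full scale, then the closure, from -1 (fully open) to 1 (shut). A call has 1 to 5 rows; each row shifts and turns the pose as measured when the row begins, along the tool's axes as they then stand; what a row does not reach is not made up. Full scale, the value 1, is 0.15 m for a shift and 0.5 rad for a turn. A row lasts 1/10 s, in which the tool goes at most 50 mm and 8.59 degrees, less where a joint would pass 70% of its speed; a pose out of reach is approached as far as the arm can. A call with a number of a shift or a turn outside -1 to 1 is refused whole. A call with a gripper value outside its range is refused whole. The fingers move at their own pace and stop on an object; "force" is the grip in N (left out, the last holds). Time passes only in rows, so rows that do not move let the fingers close. It gives the time, the measured TCP pose, the force and the opening at its end, in the units of the state.
- observe(): the state, without advancing time (a new reading comes with each control period).
- get_image(name): name is "scene" or "top" or "wrist"; returns the picture (400x640x3 uint8, blue, green, red); there is no depth.
- camera_model(name): a dict with "K" (3x3 intrinsics, pixels), "R" (3x3) and "t" (3): a world point X has camera coordinates R X + t. Camera axes: x right, y down, z forward; pixel columns grow to the right and rows downward; lengths in m; the calibration is good to about 2 mm. A picture is of the moment at which its call begins: read the wrist's pose just before it. camera_model takes no time and is no camera call; for the wrist camera it gives the pose at the moment of the call.
- sign_off(): hands the job in, once; it reports no verdict.
The state is a dict: "clock": time; "joints": joint angles; "dq": joint speeds; "joint_efforts": joint torques, N m; "position": TCP position; "ee_rot": TCP orientation; "force": force on the tool from outside, world axes, zero at the start; "ft_torque": the same for the moment, N m; "width": opening from 0.0 (shut) to 1.0 (fully open).
Only numpy, scipy, OpenCV 4.12 (cv2) and the standard library are available. Lean on these libraries where they do the work, as an engineer would, in place of code of your own. Each camera call takes 0.05 s, during which the arm holds its last target.

### The job

Load the dry-block heater so that the four vessels can warm up: stand the red-capped tube, the small black-capped oil bottle, the white bottle and the amber bottle each in the heating block that is bored to its own size, one vessel to a block, upright and right down on the floor of the bore. Do not push aside or knock over the beaker and the little white-capped vial that stand beside them.

Things in the scene. Friction and masses are not known exactly. Their poses are not given: they have to be found in the camera images.
- tube: loose self-standing 50 ml screw-cap tube, clear with pink contents, red cap: barrel 28.4 mm across, 112 mm high (straight barrel up to about 90 mm, cap 34 mm wide above), about 50 g. It belongs in the green block. Origin: centre of its flat foot; z up its axis.
- oil_bottle: loose small amber-brown bottle with a black cap: body 33 mm across, 58 mm high (sides can be gripped up to 49 mm), about 60 g. It belongs in the violet block. Origin: centre of its flat foot; z up its axis.
- white_bottle: loose white round bottle with a red cap: body 46 mm across, 105 mm high (sides can be gripped up to 75 mm), about 160 g. It belongs in the gold block. Origin: centre of its flat foot; z up its axis.
- amber_bottle: loose amber-brown round bottle with a blue cap: body 52 mm across, 105 mm high (sides can be gripped up to 75 mm), about 200 g. It belongs in the silver block. Origin: centre of its flat foot; z up its axis.
- green_block: green anodised heating block 74 x 74 x 48 mm, one of four (76 mm apart along y, in changing order) fixed in the white heater, 120 x 318 x 68 mm. Round bore 34.5 mm wide, 34 mm deep in the middle of its top, mouth countersunk 5 mm. Origin: centre of its underside, 22 mm above the bench; z up, x away from the heater's front. Top at z = 48 mm, flat floor of the bore at z = 14 mm.
- violet_block: violet anodised heating block 74 x 74 x 48 mm, one of four (76 mm apart along y, in changing order) fixed in the white heater, 120 x 318 x 68 mm. Round bore 39 mm wide, 15 mm deep in the middle of its top, mouth countersunk 5 mm. Origin: centre of its underside, 22 mm above the bench; z up, x away from the heater's front. Top at z = 48 mm, flat floor of the bore at z = 33 mm.
- gold_block: gold-coloured anodised heating block 74 x 74 x 48 mm, one of four (76 mm apart along y, in changing order) fixed in the white heater, 120 x 318 x 68 mm. Round bore 52 mm wide, 34 mm deep in the middle of its top, mouth countersunk 5 mm. Origin: centre of its underside, 22 mm above the bench; z up, x away from the heater's front. Top at z = 48 mm, flat floor of the bore at z = 14 mm.
- silver_block: plain silver anodised heating block 74 x 74 x 48 mm, one of four (76 mm apart along y, in changing order) fixed in the white heater, 120 x 318 x 68 mm. Round bore 58 mm wide, 34 mm deep in the middle of its top, mouth countersunk 5 mm. Origin: centre of its underside, 22 mm above the bench; z up, x away from the heater's front. Top at z = 48 mm, flat floor of the bore at z = 14 mm.
- beaker: bystander: loose empty clear glass beaker, 69 mm across, 80 mm high, on the bench to the left of the vessels. Origin: centre of its foot; z up.
- vial: bystander: loose little amber vial with a white cap, 27 mm across, 45 mm high, to the right of the vessels; a big brown bottle (fixed, 180 mm wide, 315 mm tall) and beyond it an oven 390 mm tall stand behind it and to its right. Origin: centre of its foot; z up.

How it is judged:
By the outcome, as a careful person would: the job done as asked, in the order asked, and still so for the second after the job is handed in, with the robot touching nothing.
It also fails if it takes over 115 s, if anything falls off the work surface, if the arm or the gripper's body presses on something with over 40 N, if the wrist force passes 120 N, or if a joint passes its speed limit or range.

## Working session

There is one attempt and no reset: what is moved stays moved. The work goes in short steps, Python scripts to look and compute and a tool call to move; the robot and the scene stay as the last step left them, time stands still between calls to the robot, and variables do not carry over. Pictures are saved under pics/ and viewed, and the job is handed in when it is done.

Besides the shell and the picture viewer there is one more tool, called after "Request:" in YAML: its name, and indented under it one key for each argument. play_rows: Moves the arm, as the interface text tells. Its arguments: {"type":"object","properties":{"rows":{"type":"array","items":{"type":"array","items":{"type":"number"}}},"force":{"type":"number"}},"required":["rows"]}

```bash
mkdir -p pics; ls; python3 - <<'E'
from cell import *
import cv2,json
print(observe(),grip_point_offset)
for n in ["scene","top","wrist"]:
    m=camera_model(n);print(n,m)
    cv2.imwrite(f"pics/{n}0.png",get_image(n))
E
```

```text
pics
{'clock': 0.0, 'joints': array([-1.33060067,  0.43523642,  0.02498865,  1.57408153, -0.01160037,
        1.13398749, -0.07507371]), 'dq': array([-5.20721697e-04,  2.09429339e-07,  7.17043412e-05, -3.26534709e-04,
       -4.10889657e-04, -1.39308786e-04,  1.47536114e-03]), 'joint_efforts': array([ 7.87083954e-04, -6.67856669e+01,  9.85486172e-01, -3.14461756e+01,
       -6.06797612e-02,  4.30848997e-02,  1.76740873e-04]), 'position': array([0.20996027, 0.58810724, 0.20224285]), 'ee_rot': array([ 2.56699750e+00,  1.80934005e+00, -1.86828865e-03]), 'force': array([ 0.03029051, -0.69369206, -0.62227638]), 'ft_torque': array([ 0.01274277,  0.00975863, -0.03789195]), 'width': 0.9982974139495344} 0.0188
scene {'K': array([[401.21516594,   0.        , 315.18196891],
       [  0.        , 401.21516594, 196.67491815],
       [  0.        ,   0.        ,   1.        ]]), 'R': array([[-0.60651084, -0.79498727,  0.01182571],
       [-0.31506867,  0.22666266, -0.921605  ],
       [ 0.72998379, -0.56268933, -0.38794894]]), 't': array([0.43698231, 0.13743416, 0.66710553])}
top {'K': array([[500.6018955 ,   0.        , 320.3729958 ],
       [  0.        , 500.6018955 , 205.04992473],
       [  0.        ,   0.        ,   1.        ]]), 'R': array([[ 7.81877706e-02, -9.96938580e-01, -3.74428534e-04],
       [-9.74623035e-01, -7.63585783e-02, -2.10426488e-01],
       [ 2.09753693e-01,  1.68177046e-02, -9.77609612e-01]]), 't': array([0.21590802, 0.45745805, 0.87998782])}
wrist {'K': array([[334.05847064,   0.        , 317.98323157],
       [  0.        , 334.05847064, 202.64847658],
       [  0.        ,   0.        ,   1.        ]]), 'R': array([[ 0.33679312,  0.94157787, -0.00122609],
       [ 0.89809254, -0.32084714,  0.30081042],
       [ 0.28284305, -0.10241202, -0.95368317]]), 't': array([-0.62247267, -0.03693708,  0.39150551])}
```

View pics/scene0.png

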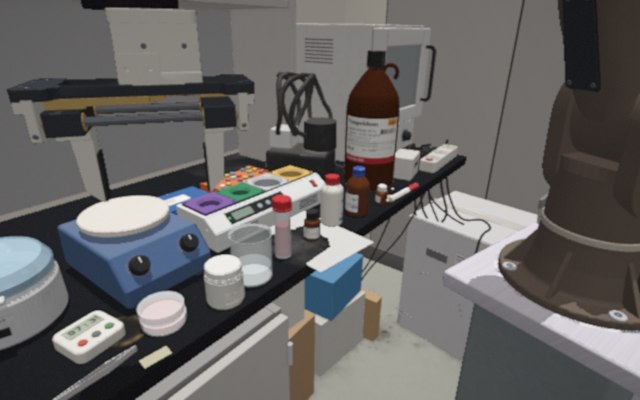

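View pics/top0.png

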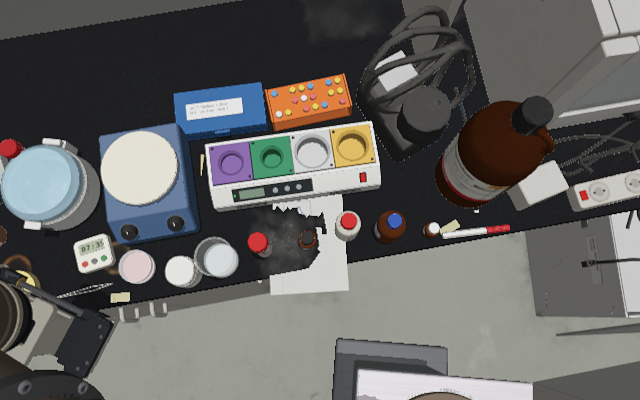

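View pics/wrist0.png

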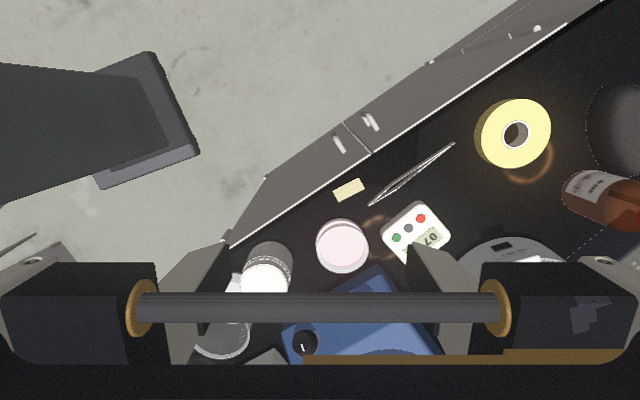

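```bash
python3 - <<'E'
import cv2
i=cv2.imread("pics/top0.png")
cv2.imwrite("pics/a.png",cv2.resize(i[115:215,200:390],None,fx=4.2,fy=4.2,interpolation=cv2.INTER_CUBIC))
cv2.imwrite("pics/b.png",cv2.resize(i[190:300,180:450],None,fx=2.96,fy=2.96,interpolation=cv2.INTER_CUBIC))
i=cv2.imread("pics/scene0.png")
cv2.imwrite("pics/c.png",cv2.resize(i[150:300,180:400],None,fx=3.6,fy=3.6,interpolation=cv2.INTER_CUBIC))
E
```

```text
(no output)
```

View pics/a.png

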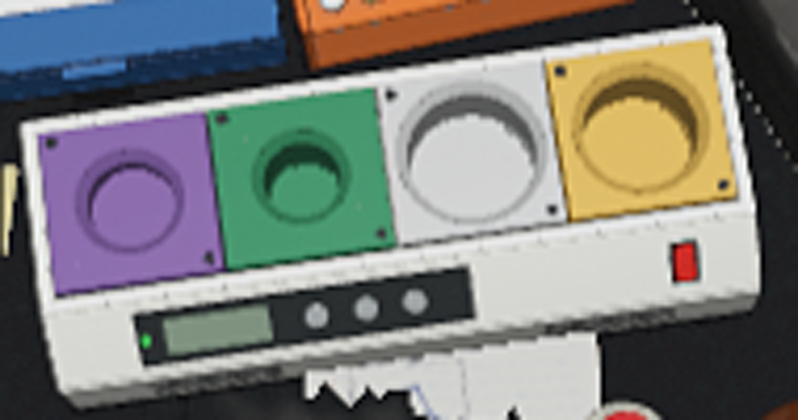

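View pics/b.png

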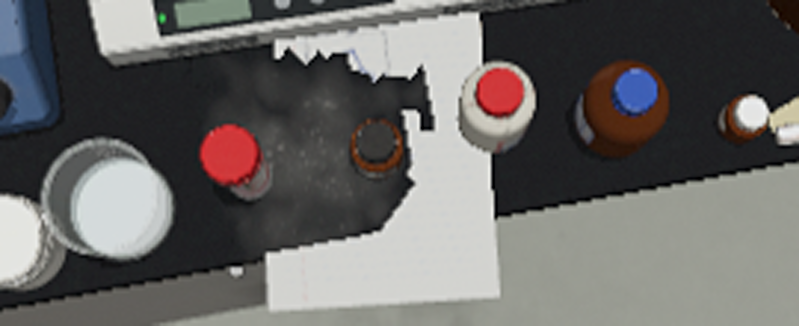

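View pics/c.png

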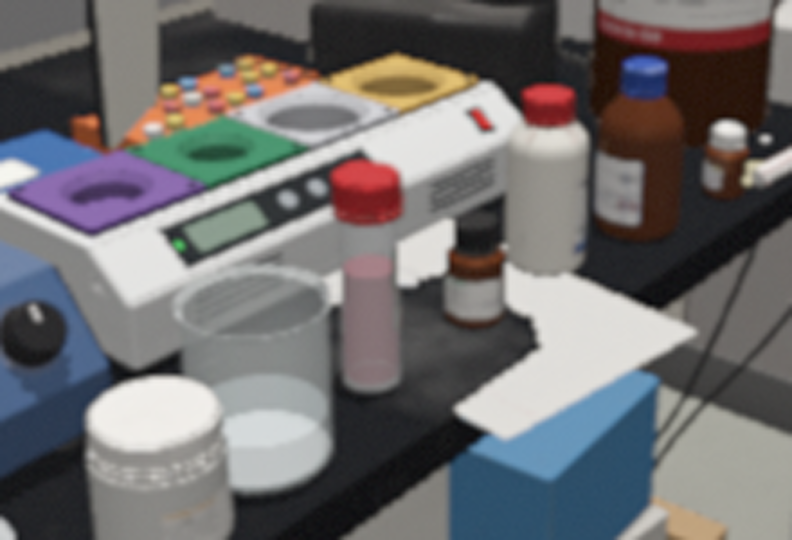

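```bash
cat > h.py <<'E'
import numpy as np,cv2
from cell import *
def ray(name,uv,z,m=None):
    m=m or camera_model(name);C=-m['R'].T@m['t']
    d=m['R'].T@np.linalg.inv(m['K'])@np.array([uv[0],uv[1],1.])
    return C+d*(z-C[2])/d[2]
def proj(m,X):
    X=np.atleast_2d(X);p=(m['K']@(m['R']@X.T+m['t'][:,None])).T
    return p[:,:2]/p[:,2:]
def circ(x,y,z,r,n=48):
    a=np.linspace(0,2*np.pi,n);return np.c_[x+r*np.cos(a),y+r*np.sin(a),0*a+z]
def draw(img,m,pts,off,s,col=(0,255,0)):
    p=((proj(m,pts)-off+.5)*s-.5)
    cv2.polylines(img,[np.round(p*8).astype(np.int32)],False,col,1,cv2.LINE_AA,3)
V={'tube':[(.0142,0),(.0142,.085),(.017,.092),(.017,.112)],'oil':[(.0165,0),(.0165,.049),(.011,.058)],
'white':[(.023,0),(.023,.075),(.0155,.105)],'amber':[(.026,0),(.026,.075),(.0155,.105)],'vial':[(.0135,0),(.0135,.03),(.011,.045)],'beaker':[(.0345,0),(.0345,.08)]}
E
python3 - <<'E'
from h import *
b=lambda u,v:(u/2.96+180-.33,v/2.96+190-.33)
a=lambda u,v:(u/4.2+200-.38,v/4.2+115-.38)
print('C',[-camera_model(n)['R'].T@camera_model(n)['t'] for n in('top','scene')])
for n,uv,z in [('tube',(228,151),.112),('oil',(376,139),.058),('white',(499,90),.105),('amber',(636,88),.105),('vial',(751,111),.045),('beakerbase',(122,209),.0)]:
    print(n,ray('top',b(*uv),z)[:2].round(4))
P=[]
for n,uv in [('violet',(131,200)),('green',(301,176)),('silver',(472,151)),('gold',(642,127)),('vlt',(38,138)),('vlb',(57,296)),('grt',(712,38)),('grb',(738,200))]:
    p=ray('top',a(*uv),.07);P.append(p[:2]);print(n,p.round(4)[:2])
P=np.array(P)
d=np.diff(P[:4],axis=0);print(np.linalg.norm(d,axis=1)); e=P[3]-P[0];print('yaw heater',np.degrees(np.arctan2(e[0],-e[1])), np.linalg.norm(e)/3)
E
```

```text
C [array([0.2443871 , 0.23537851, 0.95662668]), array([-0.17864052,  0.69161735,  0.38029526])]
tube [0.3554 0.353 ]
oil [0.3769 0.271 ]
white [0.4044 0.1999]
amber [0.4118 0.1202]
vial [0.4147 0.0399]
beakerbase [0.3273 0.4328]
violet [0.5023 0.4218]
green [0.5191 0.3484]
silver [0.5365 0.2742]
gold [0.5534 0.2001]
vlt [0.5275 0.4661]
vlb [0.4565 0.4488]
grt [0.5976 0.1716]
grb [0.5231 0.1558]
[0.0752953  0.07617332 0.07605546]
yaw heater 12.991815398293953 0.07584113622663823
```

```bash
cat > ov.py <<'E'
from h import *
import sys
E_={'tube':(.3554,.353),'oil':(.3769,.271),'white':(.4044,.1999),'amber':(.4118,.1202),'vial':(.4147,.0399),'beaker':(.3273,.4328)}
B={'violet':(.5023,.4218,.0195),'green':(.5191,.3484,.01725),'silver':(.5365,.2742,.029),'gold':(.5534,.2001,.026)}
FL={'violet':.055,'green':.036,'silver':.036,'gold':.036}
yaw=np.radians(13)
def over(img,name,off,size,s,out,m=None,E=E_,B=B,z=1):
    m=m or camera_model(name)
    c=cv2.resize(img[off[1]:off[1]+size[1],off[0]:off[0]+size[0]],None,fx=s,fy=s,interpolation=cv2.INTER_CUBIC)
    for n,(x,y) in E.items():
        for r,h in V[n]: draw(c,m,circ(x,y,h,r),off,s)
    for n,(x,y,r) in B.items():
        draw(c,m,circ(x,y,.07,r+.005),off,s,(255,0,255)); draw(c,m,circ(x,y,FL[n],r),off,s,(255,255,0))
        R=np.array([[np.cos(yaw),-np.sin(yaw)],[np.sin(yaw),np.cos(yaw)]])
        q=(R@(np.array([[1,1],[1,-1],[-1,-1],[-1,1],[1,1]]).T*.037)).T+[x,y]
        draw(c,m,np.c_[q,0*q[:,0]+.07],off,s,(0,0,255))
    cv2.imwrite(out,c)
E
python3 - <<'E'
from ov import *
t=cv2.imread("pics/top0.png");s=cv2.imread("pics/scene0.png")
over(t,'top',(200,115),(190,100),4.2,'pics/oa.png')
over(t,'top',(180,190),(270,110),2.96,'pics/ob.png')
over(s,'scene',(180,150),(220,150),3.6,'pics/oc.png')
E
```

```text
(no output)
```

View pics/oa.png

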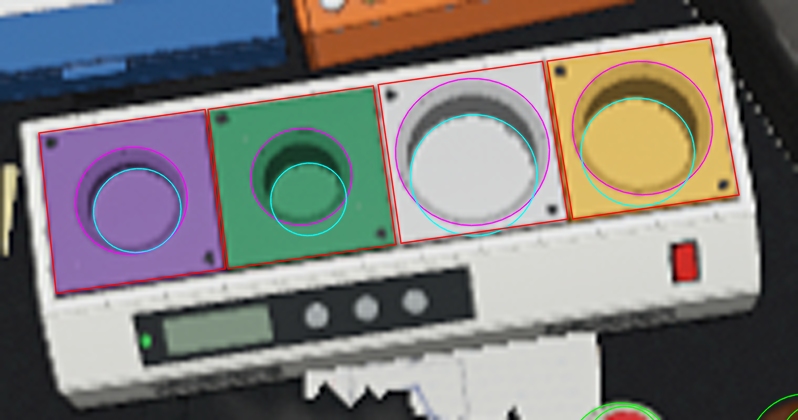

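View pics/ob.png

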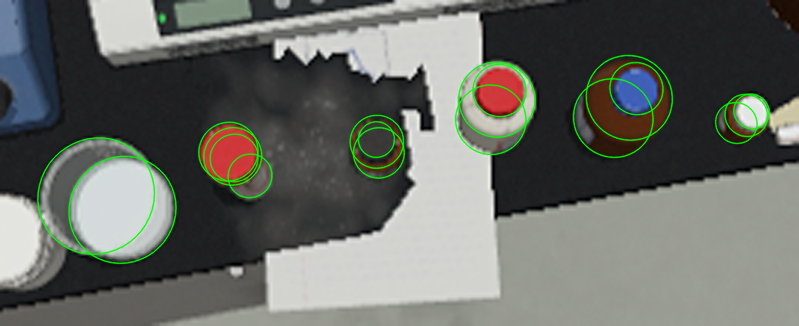

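View pics/oc.png

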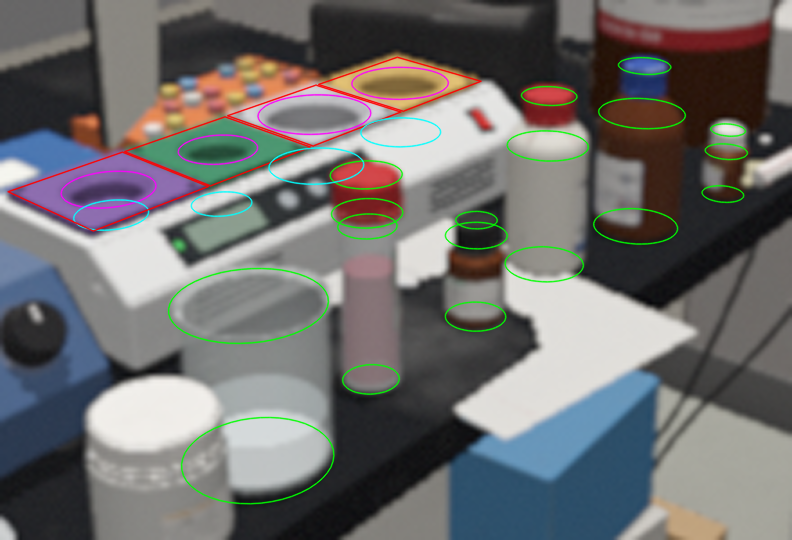

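```bash
cat > plan.py <<'E'
from h import *
import sys
from scipy.spatial.transform import Rotation as Rn
YAW=13.0
def tgt_rot(yaw):
    c,s=np.cos(np.radians(yaw)),np.sin(np.radians(yaw))
    return np.array([[c,s,0],[s,-c,0],[0,0,-1.]])
def plan(p1,n=None,yaw=YAW,g=-1):
    o=observe();p=np.array(o['position']);R=Rn.from_rotvec(o['ee_rot']).as_matrix();p1=np.array(p1)
    rv=Rn.from_matrix(R.T@tgt_rot(yaw)).as_rotvec()
    n=n or int(np.ceil(max(np.linalg.norm(p1-p)/.045,np.linalg.norm(rv)/.145,1)))
    print('at',p.round(4),'F',np.round(o['force'],1),'w',round(o['width']*92,1),'t',round(o['clock'],1),'rv',rv.round(3),'rows',n)
    for i in range(n):
        Ri=R@Rn.from_rotvec(rv*i/n).as_matrix()
        print(np.r_[Ri.T@(p1-p)/n/.15,rv/n/.5].round(3).tolist())
if __name__=='__main__':
    a=[float(x) for x in sys.argv[1:]]
    plan(a[:3],int(a[3]) if len(a)>3 else None)
E
python3 plan.py .3554 .353 .19 10
```

```text
at [0.21   0.5882 0.2024] F [ 0.2 -0.4 -0. ] w 91.9 t 0.1 rv [1.000e-03 1.000e-03 1.001e+00] rows 10
[-0.115, 0.144, 0.008, 0.0, 0.0, 0.2]
[-0.1, 0.155, 0.008, 0.0, 0.0, 0.2]
[-0.084, 0.164, 0.008, 0.0, 0.0, 0.2]
[-0.067, 0.172, 0.008, 0.0, 0.0, 0.2]
[-0.05, 0.177, 0.008, 0.0, 0.0, 0.2]
[-0.032, 0.182, 0.008, 0.0, 0.0, 0.2]
[-0.014, 0.184, 0.008, 0.0, 0.0, 0.2]
[0.005, 0.184, 0.008, 0.0, 0.0, 0.2]
[0.023, 0.183, 0.008, 0.0, 0.0, 0.2]
[0.041, 0.18, 0.008, 0.0, 0.0, 0.2]
```

Request:
play_rows:
  rows:
    - [-0.115,0.144,0.01,0,0,0.2,-1]
    - [-0.1,0.155,0.01,0,0,0.2,-1]
    - [-0.084,0.164,0.01,0,0,0.2,-1]
    - [-0.067,0.172,0.01,0,0,0.2,-1]
    - [-0.05,0.177,0.01,0,0,0.2,-1]

```text
clock: 0.65
position: [0.2803, 0.4693, 0.1926]
ee_rot: [2.941, 1.104, -0.006]
force: [-0.4, 0.0, 0.5]
width: 1.002
```

Request:
play_rows:
  rows:
    - [-0.032,0.182,0.01,0,0,0.2,-1]
    - [-0.014,0.184,0.01,0,0,0.2,-1]
    - [0.005,0.184,0.01,0,0,0.2,-1]
    - [0.023,0.183,0.01,0,0,0.2,-1]
    - [0.041,0.18,0.01,0,0,0.2,-1]

```text
clock: 1.15
position: [0.3527, 0.3443, 0.1841]
ee_rot: [3.124, 0.309, -0.007]
force: [-0.4, -0.2, 0.3]
width: 1.0
```

```bash
python3 plan.py .3554 .353 .19; python3 - <<'E'
from h import *
m=camera_model('wrist');cv2.imwrite('pics/w1.png',get_image('wrist'));print(m)
import pickle;pickle.dump(m,open('m1.pkl','wb'))
E
```

```text
at [0.3527 0.3443 0.1841] F [-0.4 -0.2  0.3] w 92.0 t 1.1 rv [ 0.002  0.005 -0.03 ] rows 1
[0.029, -0.053, -0.039, 0.004, 0.01, -0.06]
{'K': array([[334.05847064,   0.        , 317.98323157],
       [  0.        , 334.05847064, 202.64847658],
       [  0.        ,   0.        ,   1.        ]]), 'R': array([[ 0.98078638,  0.19503571, -0.00437527],
       [ 0.1872083 , -0.93464232,  0.302319  ],
       [ 0.05487369, -0.29732944, -0.95319677]]), 't': array([-0.41088929,  0.22227929,  0.45567717])}
```

Request:
play_rows:
  rows:
    - [0.03,-0.055,-0.035,0,0.01,-0.06,-1]
    - [0,0,0,0,0,0,-1]

```text
clock: 1.4
position: [0.3592, 0.3474, 0.1895]
ee_rot: [3.119, 0.335, 0.001]
force: [-0.0, 0.0, -0.4]
width: 0.999
```

```bash
python3 plan.py .3554 .353 .12; python3 - <<'E'
from ov import *
m=camera_model('wrist');i=get_image('wrist');cv2.imwrite('pics/w2.png',i)
import pickle;pickle.dump(m,open('m2.pkl','wb'))
over(i,'wrist',(0,0),(640,400),1.25,'pics/w2o.png',m)
t=get_image('top')
over(t,'top',(180,190),(270,110),2.96,'pics/ob2.png')
E
```

```text
at [0.3592 0.3474 0.1895] F [-0.   0.  -0.4] w 91.9 t 1.4 rv [ 0.005 -0.    -0.013] rows 2
[-0.008, -0.022, 0.231, 0.005, -0.0, -0.013]
[-0.008, -0.021, 0.232, 0.005, -0.0, -0.013]
```

View pics/w2o.png

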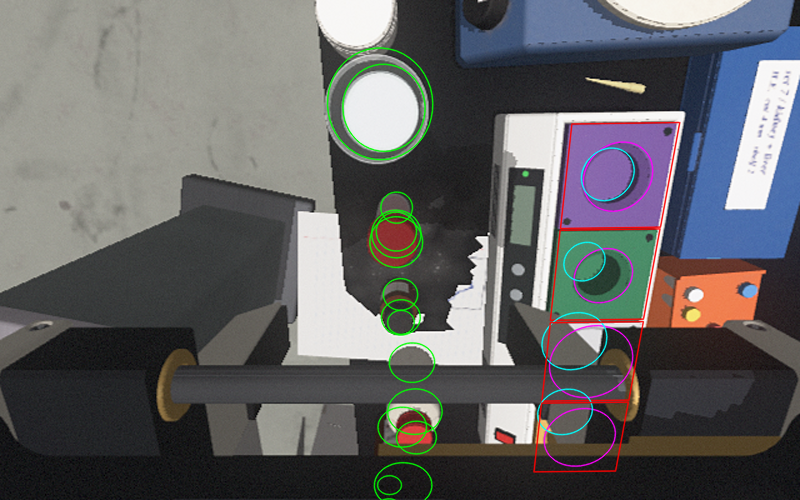

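Request:
play_rows:
  rows:
    - [-0.012,-0.02,0.23,0.005,0,-0.013,-1]
    - [-0.012,-0.02,0.23,0.005,0,-0.013,-1]
    - [0,0,0,0,0,0,-1]
    - [0,0,0,0,0,0,-1]

```text
clock: 1.9
position: [0.3522, 0.3558, 0.1193]
ee_rot: [-3.118, -0.367, -0.0]
force: [0.3, 0.4, 0.5]
width: 1.0
```

```bash
python3 plan.py .3554 .353 .054; python3 - <<'E'
from ov import *
m=camera_model('wrist');i=get_image('wrist');
over(i,'wrist',(0,0),(640,400),1.25,'pics/w3o.png',m)
E
```

```text
at [0.3522 0.3558 0.1193] F [0.3 0.4 0.5] w 92.0 t 1.9 rv [-0.002 -0.     0.007] rows 2
[0.008, 0.012, 0.218, -0.002, -0.0, 0.007]
[0.008, 0.012, 0.218, -0.002, -0.0, 0.007]
```

View pics/w3o.png

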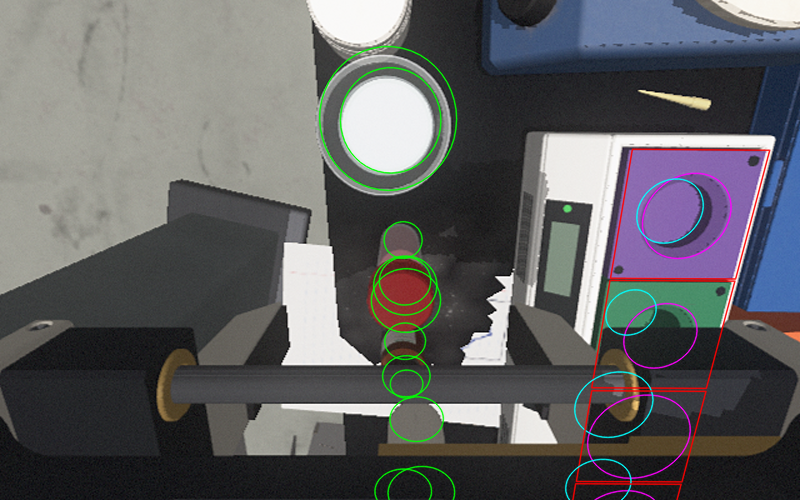

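Request:
play_rows:
  rows:
    - [0.006,0.01,0.218,0,0,0.005,-1]
    - [0.006,0.01,0.218,0,0,0.005,-1]
    - [0,0,0,0,0,0,-1]
    - [0,0,0,0,0,0,-1]

```text
clock: 2.35
position: [0.3578, 0.3583, 0.0593]
ee_rot: [-3.111, -0.361, -0.011]
force: [-0.3, -0.3, 0.4]
width: 1.002
```

```bash
python3 plan.py .3554 .353 .052
```

```text
at [0.3578 0.3583 0.0593] F [-0.3 -0.3  0.4] w 92.2 t 2.4 rv [-0.009 -0.008  0.004] rows 1
[-0.024, 0.031, 0.048, -0.018, -0.016, 0.008]
```

Request:
play_rows:
  rows:
    - [0,0,0,0,0,0,-1]

```text
clock: 2.45
position: [0.3583, 0.3591, 0.0609]
ee_rot: [-3.11, -0.361, -0.012]
force: [0.4, -0.0, -0.3]
width: 0.998
```

Request:
play_rows:
  rows:
    - [0,0,0,0,0,0,-1]

```text
clock: 2.55
position: [0.359, 0.36, 0.0625]
ee_rot: [-3.108, -0.361, -0.015]
force: [0.7, -0.1, 0.3]
width: 1.001
```

```bash
python3 - <<'E'
from h import *
from scipy.spatial.transform import Rotation as Rn
for k in range(6):
    o=observe(); m=camera_model('wrist');C=-m['R'].T@m['t'];
    R=Rn.from_rotvec(o['ee_rot']).as_matrix()
    print(o['clock'],o['position'].round(4),o['joints'].round(4),C.round(4)); 
    if k%2: get_image('scene')
E
```

```text
2.55 [0.359  0.36   0.0625] [-1.0875  0.4166  0.2592  2.0439 -0.1697  0.6848 -0.4882] [0.3377 0.4353 0.2449]
2.55 [0.359  0.36   0.0625] [-1.0875  0.4166  0.2592  2.0439 -0.1697  0.6848 -0.4882] [0.3377 0.4353 0.2449]
2.6 [0.3591 0.3601 0.0626] [-1.0875  0.4165  0.2593  2.0438 -0.1698  0.6845 -0.4882] [0.3378 0.4354 0.245 ]
2.6 [0.3591 0.3601 0.0626] [-1.0875  0.4165  0.2593  2.0438 -0.1698  0.6845 -0.4882] [0.3378 0.4354 0.245 ]
2.65 [0.3589 0.3599 0.0623] [-1.0874  0.4169  0.2591  2.0444 -0.1699  0.6841 -0.4881] [0.3376 0.4353 0.2446]
2.65 [0.3589 0.3599 0.0623] [-1.0874  0.4169  0.2591  2.0444 -0.1699  0.6841 -0.4881] [0.3376 0.4353 0.2446]
```

```bash
python3 plan.py .3554 .353 .052 1
```

```text
at [0.3587 0.3596 0.0619] F [-0.4  0.1 -0.7] w 91.9 t 2.7 rv [-0.011 -0.01   0.004] rows 1
[-0.032, 0.039, 0.065, -0.023, -0.021, 0.008]
```

Request:
play_rows:
  rows:
    - [-0.036,0.044,0.07,-0.023,-0.021,0.008,-1]
    - [-0.006,0.005,0.01,0,0,0,-1]

```text
clock: 2.9
position: [0.3542, 0.351, 0.0497]
ee_rot: [3.121, 0.356, 0.0]
force: [-0.1, -0.7, -0.2]
width: 1.003
```

```bash
python3 plan.py .3554 .353 .052 1
```

```text
at [0.3542 0.351  0.0497] F [-0.1 -0.7 -0.2] w 92.2 t 2.9 rv [ 0. -0.  0.] rows 1
[0.011, -0.011, -0.015, 0.0, -0.0, 0.0]
```

Request:
play_rows:
  rows:
    - [0.011,-0.011,-0.015,0,0,0,-0.2]
    - [0,0,0,0,0,0,0.3]
    - [0,0,0,0,0,0,0.6]
  force: 15

```text
clock: 3.2
position: [0.355, 0.3523, 0.0514]
ee_rot: [3.12, 0.355, -0.002]
force: [-0.4, -0.3, 0.4]
width: 0.793
```

```bash
python3 plan.py .3554 .353 .052 1
```

```text
at [0.355  0.3523 0.0514] F [-0.4 -0.3  0.4] w 73.0 t 3.2 rv [ 0.002  0.001 -0.   ] rows 1
[0.003, -0.004, -0.004, 0.003, 0.003, -0.0]
```

Request:
play_rows:
  rows:
    - [0,0,0,0,0,0,1]
    - [0,0,0,0,0,0,1]
    - [0,0,0,0,0,0,1]
    - [0,0,0,0,0,0,1]
    - [0,0,0,0,0,0,1]
  force: 15

```text
clock: 3.7
position: [0.3553, 0.3527, 0.0516]
ee_rot: [3.12, 0.355, -0.001]
force: [0.5, -0.3, 0.1]
width: 0.354
```

```bash
python3 plan.py .3554 .353 .052 1
```

```text
at [0.3553 0.3527 0.0516] F [ 0.5 -0.3  0.1] w 32.6 t 3.7 rv [ 0.001  0.001 -0.   ] rows 1
[0.001, -0.002, -0.003, 0.002, 0.002, -0.0]
```

Request:
play_rows:
  rows:
    - [0,0,0,0,0,0,1]
    - [0,0,0,0,0,0,1]
    - [0,0,0,0,0,0,1]

```text
clock: 4.0
position: [0.3553, 0.3526, 0.0516]
ee_rot: [3.12, 0.355, -0.001]
force: [-0.7, 0.5, -0.5]
width: 0.311
```

```bash
python3 plan.py .3554 .353 .142; python3 plan.py .5191 .3484 .145
```

```text
at [0.3553 0.3526 0.0516] F [-0.7  0.5 -0.5] w 28.6 t 4.0 rv [ 0.001  0.001 -0.   ] rows 3
[0.0, -0.001, -0.201, 0.001, 0.001, -0.0]
[0.0, -0.001, -0.201, 0.001, 0.001, -0.0]
[0.0, -0.001, -0.201, 0.001, 0.001, -0.0]
at [0.3553 0.3526 0.0516] F [-0.7  0.5 -0.5] w 28.6 t 4.0 rv [ 0.001  0.001 -0.   ] rows 5
[0.211, 0.055, -0.125, 0.0, 0.0, -0.0]
[0.212, 0.055, -0.125, 0.0, 0.0, -0.0]
[0.212, 0.055, -0.125, 0.0, 0.0, -0.0]
[0.212, 0.055, -0.125, 0.0, 0.0, -0.0]
[0.212, 0.055, -0.125, 0.0, 0.0, -0.0]
```

Request:
play_rows:
  rows:
    - [0,0,-0.15,0,0,0,1]
    - [0,0,-0.2,0,0,0,1]
    - [0,0,-0.2,0,0,0,1]
    - [0,0,-0.08,0,0,0,1]
    - [0,0,0,0,0,0,1]

```text
clock: 4.5
position: [0.3547, 0.3518, 0.1485]
ee_rot: [3.118, 0.354, -0.004]
force: [0.2, 0.5, -0.3]
width: 0.301
```

```bash
python3 plan.py .5191 .3484 .145 4
```

```text
at [0.3547 0.3518 0.1485] F [ 0.2  0.5 -0.3] w 27.7 t 4.5 rv [ 0.003  0.003 -0.   ] rows 4
[0.266, 0.067, 0.005, 0.002, 0.002, -0.0]
[0.266, 0.067, 0.005, 0.002, 0.002, -0.0]
[0.266, 0.067, 0.006, 0.002, 0.002, -0.0]
[0.266, 0.067, 0.006, 0.002, 0.002, -0.0]
```

Request:
play_rows:
  rows:
    - [0.2,0.05,0,0.002,0.002,0,1]
    - [0.3,0.08,0,0.002,0.002,0,1]
    - [0.3,0.08,0,0.002,0.002,0,1]
    - [0.2,0.05,0,0.002,0.002,0,1]
    - [0.03,0.005,0,0,0,0,1]

```text
clock: 5.0
position: [0.516, 0.3482, 0.1436]
ee_rot: [3.12, 0.365, -0.005]
force: [-0.1, -0.2, -0.0]
width: 0.309
```

```bash
python3 plan.py .5191 .3484 .135 1
```

```text
at [0.516  0.3482 0.1436] F [-0.1 -0.2 -0. ] w 28.5 t 5.0 rv [-0.     0.003  0.006] rows 1
[0.021, 0.004, 0.057, -0.001, 0.007, 0.012]
```

Request:
play_rows:
  rows:
    - [0.02,0.004,0.05,0,0.006,0.01,1]
    - [0,0,0,0,0,0,1]
    - [0,0,0,0,0,0,1]

```text
clock: 5.3
position: [0.5166, 0.3475, 0.1322]
ee_rot: [3.119, 0.356, -0.008]
force: [-0.7, -0.2, -0.2]
width: 0.308
```

```bash
python3 plan.py .5191 .3484 .125 1
cat > chk.py <<'E'
from ov import *
import sys
# chk name hfoot_rel outfile : overlay held vessel assuming centred at TCP
n,h,out=sys.argv[1],float(sys.argv[2]),sys.argv[3]
o=observe();p=o['position'];ims={}
for cam in ('top','scene'):
    im=get_image(cam);m=camera_model(cam);ims[cam]=im
    c=proj(m,[p[0],p[1],.09])[0].astype(int)
    w,hh=100,100;off=(int(np.clip(c[0]-w//2,0,640-w)),int(np.clip(c[1]-hh//2,0,400-hh)))
    s=4.
    img=cv2.resize(im[off[1]:off[1]+hh,off[0]:off[0]+w],None,fx=s,fy=s,interpolation=cv2.INTER_CUBIC)
    raw=img.copy()
    for r,z in V[n]: draw(img,m,circ(p[0],p[1],p[2]-h+z,r),off,s)
    for k,(x,y,r) in B.items(): draw(img,m,circ(x,y,.07,r+.005),off,s,(255,0,255))
    ims[cam]=np.hstack([raw,img])
a=np.vstack([ims['top'],ims['scene']]);cv2.imwrite(out,cv2.resize(a,(600,600)) if 0 else a[:, :])
cv2.imwrite(out,cv2.resize(a,None,fx=.75,fy=.75))
E
python3 chk.py tube .0516 pics/k1.png
```

```text
at [0.5166 0.3475 0.1322] F [-0.7 -0.2 -0.2] w 28.4 t 5.3 rv [0.001 0.005 0.   ] rows 1
[0.018, -0.002, 0.048, 0.003, 0.01, 0.001]
```

View pics/k1.png

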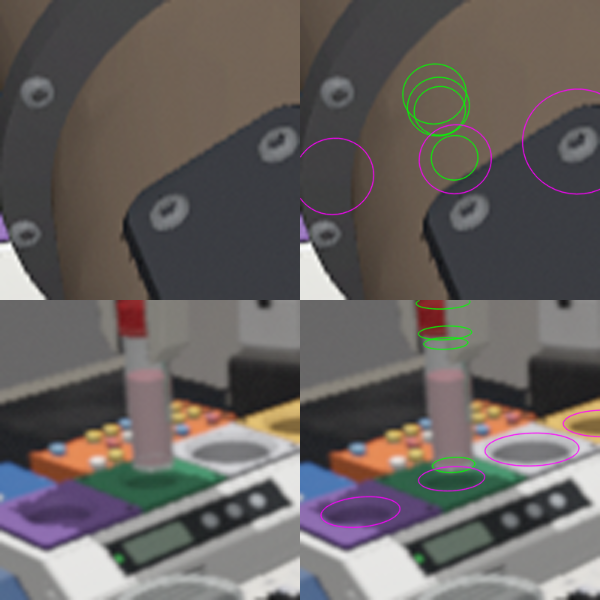

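```bash
cat > wr.py <<'E'
from ov import *
import sys
n,h,out=sys.argv[1],float(sys.argv[2]),sys.argv[3]
p=observe()['position'];m=camera_model('wrist');i=get_image('wrist')
from scipy.spatial.transform import Rotation as Rn
E={}
over(i,'wrist',(0,0),(640,400),1.25,out,m,E=E)
c=cv2.imread(out)
for r,z in V[n]: draw(c,m,circ(p[0],p[1],p[2]-h+z,r),(0,0),1.25)
cv2.imwrite(out,c)
i=get_image('scene');cv2.imwrite(out.replace('.png','s.png'),cv2.resize(i[110:300,170:400],None,fx=3.4,fy=3.1,interpolation=cv2.INTER_CUBIC))
E
python3 wr.py tube .0516 pics/k2.png
```

```text
(no output)
```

View pics/k2.png

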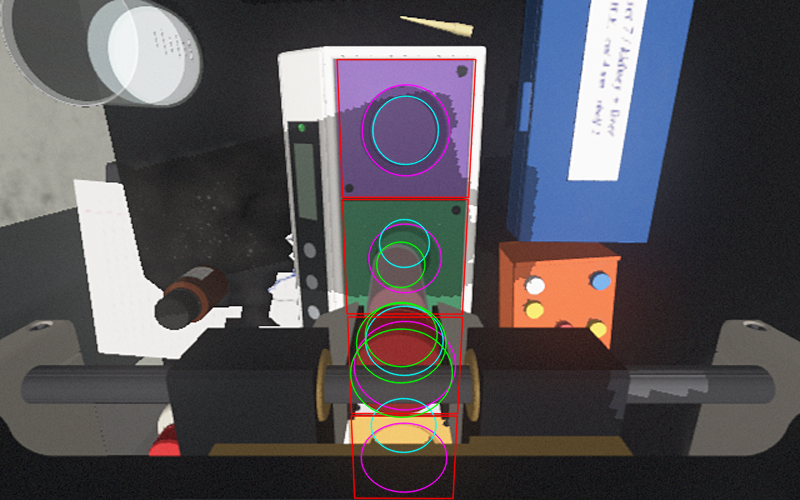

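View pics/k2s.png

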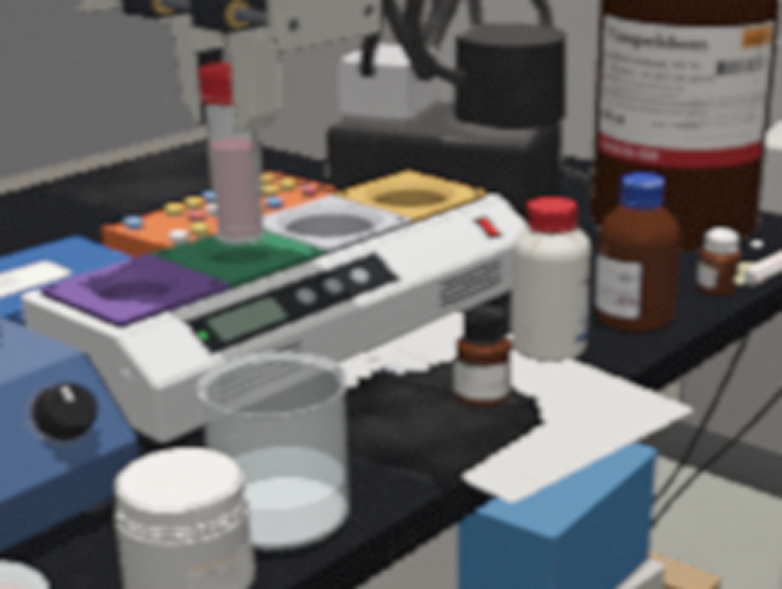

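```bash
cat > wz.py <<'E'
from ov import *
import sys
n,h,out=sys.argv[1],float(sys.argv[2]),sys.argv[3]
dx,dy=[float(v) for v in sys.argv[4:6]] if len(sys.argv)>5 else (0,0)
p=observe()['position'];m=camera_model('wrist');i=get_image('wrist')
off=(250,170);s=5
c=cv2.resize(i[170:300,250:390],None,fx=s*.55,fy=s*.55,interpolation=cv2.INTER_CUBIC);s*=.55
raw=c.copy()
for r,z in V[n]: draw(c,m,circ(p[0]+dx,p[1]+dy,p[2]-h+z,r),off,s)
for k,(x,y,r) in B.items(): draw(c,m,circ(x,y,.07,r+.005),off,s,(255,0,255))
cv2.imwrite(out,np.hstack([raw,c]))
E
python3 wz.py tube .0516 pics/k3.png
```

```text
(no output)
```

View pics/k3.png

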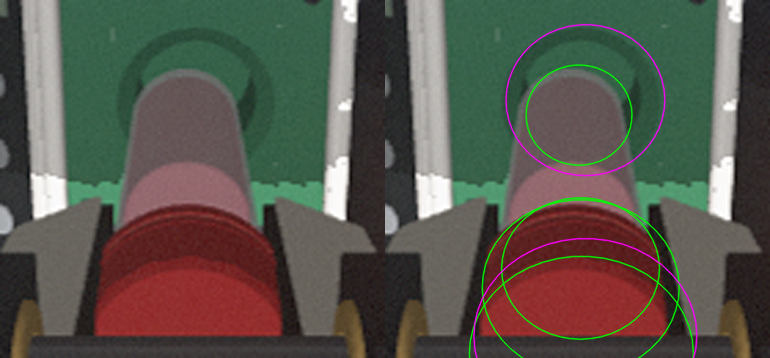

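```bash
python3 plan.py .5196 .3484 .115 1
```

```text
at [0.5176 0.3478 0.1333] F [ 0.  -0.5 -0.3] w 28.2 t 5.5 rv [0.001 0.003 0.   ] rows 1
[0.014, -0.001, 0.122, 0.001, 0.006, 0.001]
```

Request:
play_rows:
  rows:
    - [0.014,-0.002,0.06,0.001,0.006,0,1]
    - [0,0,0.03,0,0,0,1]
    - [0,0,0.02,0,0,0,1]
    - [0,0,0,0,0,0,1]

```text
clock: 5.95
position: [0.5192, 0.3492, 0.1158]
ee_rot: [-3.121, -0.358, -0.001]
force: [0.0, 0.2, 0.1]
width: 0.305
```

```bash
python3 wz.py tube .0516 pics/k4.png;python3 plan.py .5196 .3484 .100 1
```

```text
at [0.5193 0.3493 0.116 ] F [ 0.5 -0.4 -0.1] w 27.9 t 6.0 rv [-0.001 -0.001  0.001] rows 1
[0.0, 0.006, 0.107, -0.001, -0.002, 0.003]
```

View pics/k4.png

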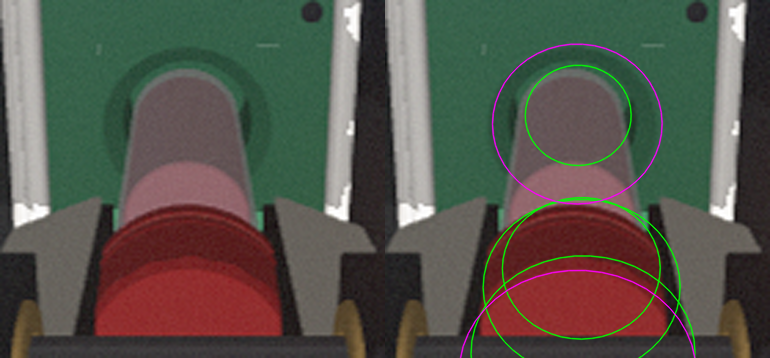

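Request:
play_rows:
  rows:
    - [0,0.006,0.05,0,0,0,1]
    - [0,0,0.04,0,0,0,1]
    - [0,0,0.03,0,0,0,1]
    - [0,0,0,0,0,0,1]

```text
clock: 6.4
position: [0.5197, 0.3482, 0.0964]
ee_rot: [-3.121, -0.357, -0.002]
force: [-0.5, 0.7, 0.1]
width: 0.307
```

```bash
python3 plan.py .5196 .3486 .0876 1
```

```text
at [0.5197 0.3482 0.0964] F [-0.5  0.7  0.1] w 28.3 t 6.4 rv [-0.001 -0.001  0.001] rows 1
[-0.0, -0.003, 0.059, -0.001, -0.002, 0.002]
```

Request:
play_rows:
  rows:
    - [0,0,0.03,0,0,0,1]
    - [0,0,0.02,0,0,0,1]
    - [0,0,0.01,0,0,0,1]
    - [0,0,0,0,0,0,1]

```text
clock: 6.8
position: [0.5203, 0.3488, 0.0877]
ee_rot: [-3.119, -0.357, -0.004]
force: [0.2, 0.3, -0.3]
width: 0.303
```

```bash
python3 plan.py .5196 .3486 .0866 1
```

```text
at [0.5203 0.3488 0.0877] F [ 0.2  0.3 -0.3] w 27.9 t 6.8 rv [-0.002 -0.002  0.001] rows 1
[-0.005, 0.0, 0.007, -0.003, -0.005, 0.002]
```

Request:
play_rows:
  rows:
    - [-0.003,0,0.012,0,0,0,1]
    - [0,0,0.01,0,0,0,1]
  force: 6

```text
clock: 7.0
position: [0.5207, 0.3496, 0.086]
ee_rot: [-3.118, -0.357, -0.007]
force: [-2.3, -1.1, 8.2]
width: 0.307
```

```bash
python3 plan.py .5196 .3486 .0866 1
```

```text
at [0.5207 0.3496 0.086 ] F [-2.3 -1.1  8.2] w 28.2 t 7.0 rv [-0.003 -0.005  0.001] rows 1
[-0.008, 0.005, -0.004, -0.006, -0.009, 0.002]
```

Floor contact (8 N, z 0.086 vs expected 0.0876). Release.

Request:
play_rows:
  rows:
    - [0,0,0,0,0,0,0.2]
    - [0,0,0,0,0,0,0]
    - [0,0,0,0,0,0,-0.2]
    - [0,0,0,0,0,0,-0.2]
    - [0,0,0,0,0,0,-0.2]

```text
clock: 7.5
position: [0.5207, 0.3496, 0.0858]
ee_rot: [-3.117, -0.357, -0.007]
force: [0.9, 0.8, -1.0]
width: 0.596
```

```bash
python3 plan.py .5191 .3486 .18; python3 wr.py tube .0516 pics/k5.png
```

```text
at [0.5207 0.3496 0.0858] F [ 0.9  0.8 -1. ] w 54.8 t 7.5 rv [-0.003 -0.005  0.001] rows 3
[-0.003, 0.001, -0.209, -0.002, -0.003, 0.001]
[-0.003, 0.001, -0.209, -0.002, -0.003, 0.001]
[-0.004, 0.001, -0.209, -0.002, -0.003, 0.001]
```

View pics/k5s.png

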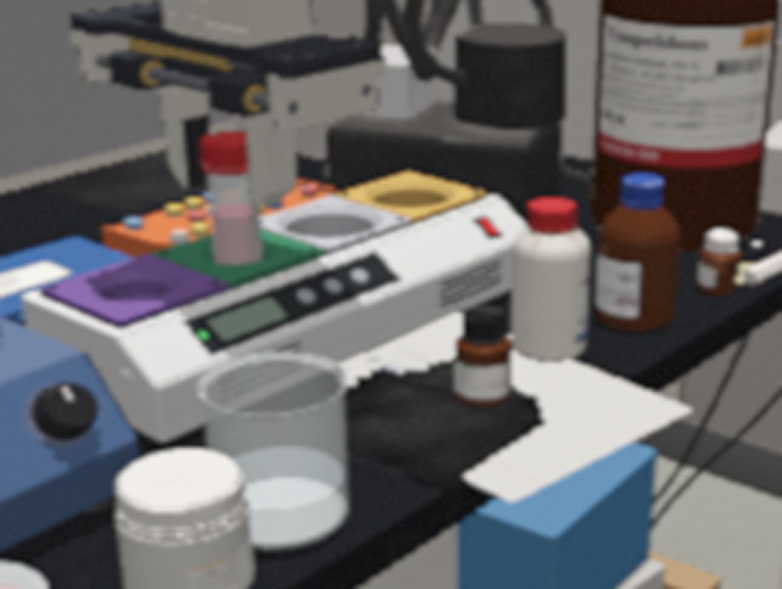

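Request:
play_rows:
  rows:
    - [-0.003,0,-0.15,0,0,0,-0.2]
    - [-0.003,0,-0.25,0,0,0,-0.2]
    - [0,0,-0.25,0,0,0,-0.2]
    - [0,0,-0.1,0,0,0,-0.4]

```text
clock: 8.0
position: [0.5174, 0.3475, 0.1985]
ee_rot: [3.121, 0.357, -0.003]
force: [0.6, -0.3, -0.1]
width: 0.65
```

```bash
python3 plan.py .3769 .271 .19 5
```

```text
at [0.5174 0.3475 0.1985] F [ 0.6 -0.3 -0.1] w 59.8 t 8.0 rv [0.001 0.002 0.001] rows 5
[-0.206, 0.057, 0.012, 0.0, 0.001, 0.0]
[-0.206, 0.057, 0.012, 0.0, 0.001, 0.0]
[-0.206, 0.057, 0.012, 0.0, 0.001, 0.0]
[-0.206, 0.057, 0.011, 0.0, 0.001, 0.0]
[-0.206, 0.057, 0.011, 0.0, 0.001, 0.0]
```

Request:
play_rows:
  rows:
    - [-0.18,0.05,0,0,0,0,-0.5]
    - [-0.28,0.08,0,0,0,0,-0.6]
    - [-0.28,0.08,0,0,0,0,-0.6]
    - [-0.2,0.055,0.02,0,0,0,-0.6]
    - [-0.05,0.01,0.02,0,0,0,-0.6]

```text
clock: 8.5
position: [0.3807, 0.2725, 0.1949]
ee_rot: [-3.118, -0.356, -0.009]
force: [1.2, 0.8, 0.1]
width: 0.802
```

```bash
python3 plan.py .3769 .271 .12 3
```

```text
at [0.3807 0.2725 0.1949] F [1.2 0.8 0.1] w 73.8 t 8.5 rv [-0.003 -0.006  0.001] rows 3
[-0.01, 0.002, 0.166, -0.002, -0.004, 0.0]
[-0.01, 0.002, 0.166, -0.002, -0.004, 0.0]
[-0.009, 0.002, 0.166, -0.002, -0.004, 0.0]
```

Request:
play_rows:
  rows:
    - [-0.012,0.002,0.18,-0.002,-0.004,0,-0.6]
    - [-0.01,0.002,0.18,-0.002,-0.004,0,-0.6]
    - [0,0,0.1,0,0,0,-0.6]
    - [0,0,0,0,0,0,-0.6]

```text
clock: 8.9
position: [0.3785, 0.2728, 0.1252]
ee_rot: [-3.116, -0.358, -0.008]
force: [-0.4, -0.2, -0.2]
width: 0.802
```

```bash
cat > wg.py <<'E'
from ov import *
import sys
out=sys.argv[1]
m=camera_model('wrist');i=get_image('wrist')
E={k:E_[k] for k in sys.argv[2:]}
over(i,'wrist',(200,100),(260,220),3,out,m,E=E)
E
python3 wg.py pics/g1.png oil white beaker; python3 plan.py .3769 .271 .06 2
```

```text
at [0.379  0.2731 0.1261] F [ 0.2 -0.4  0.3] w 73.5 t 8.9 rv [-0.005 -0.007  0.002] rows 2
[-0.01, 0.006, 0.22, -0.005, -0.007, 0.002]
[-0.009, 0.006, 0.22, -0.005, -0.007, 0.002]
```

View pics/g1.png

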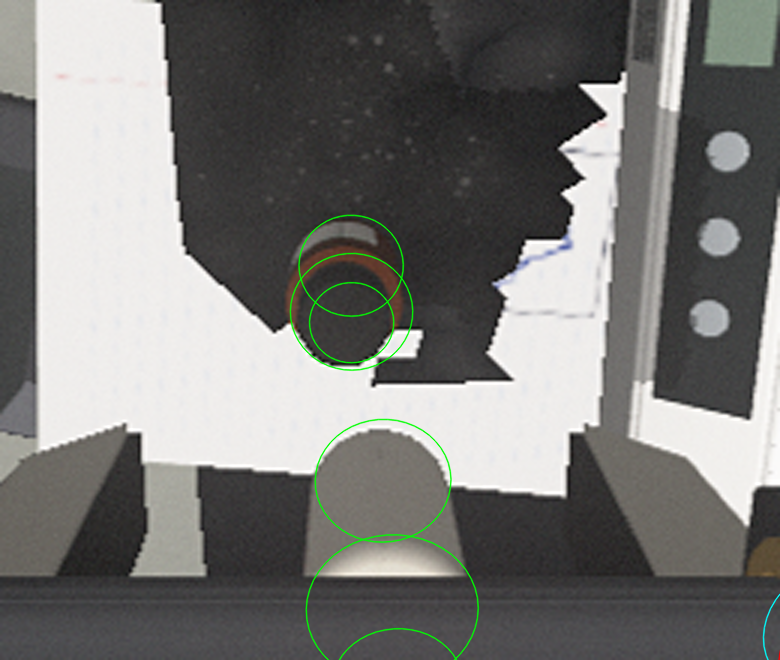

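Request:
play_rows:
  rows:
    - [-0.012,0.006,0.22,-0.005,-0.008,0.002,-0.6]
    - [-0.012,0.008,0.22,-0.005,-0.007,0.002,-0.6]
    - [0,0,0.13,0,0,0,-0.6]
    - [0,0,0.05,0,0,0,-0.6]

```text
clock: 9.35
position: [0.382, 0.2753, 0.0353]
ee_rot: [-3.115, -0.354, -0.013]
force: [-0.8, -0.0, 0.0]
width: 0.802
```

```bash
python3 plan.py .3769 .271 .022 1
```

```text
at [0.382  0.2753 0.0353] F [-0.8 -0.   0. ] w 73.7 t 9.3 rv [-0.005 -0.009 -0.   ] rows 1
[-0.04, 0.021, 0.088, -0.011, -0.018, -0.001]
```

Request:
play_rows:
  rows:
    - [-0.042,0.022,0.06,-0.011,-0.018,0,-0.6]
    - [-0.003,0.003,0.015,0,0,0,-0.6]
    - [0,0,0,0,0,0,-0.6]

```text
clock: 9.65
position: [0.3774, 0.2709, 0.0247]
ee_rot: [-3.121, -0.354, -0.001]
force: [0.7, 0.3, -0.5]
width: 0.801
```

```bash
python3 plan.py .3769 .271 .022 1
```

```text
at [0.3774 0.2709 0.0247] F [ 0.7  0.3 -0.5] w 73.7 t 9.7 rv [-0.001 -0.001 -0.001] rows 1
[-0.003, -0.001, 0.018, -0.001, -0.002, -0.002]
```

Request:
play_rows:
  rows:
    - [-0.003,0,0.016,0,0,0,1]
    - [0,0,0,0,0,0,1]
    - [0,0,0,0,0,0,1]
    - [0,0,0,0,0,0,1]
    - [0,0,0,0,0,0,1]
  force: 18

```text
clock: 10.15
position: [0.3783, 0.2722, 0.0244]
ee_rot: [-3.118, -0.354, -0.006]
force: [0.4, 0.7, -0.1]
width: 0.413
```

Request:
play_rows:
  rows:
    - [0,0,0,0,0,0,1]
    - [0,0,0,0,0,0,1]
    - [0,0,0,0,0,0,1]

```text
clock: 10.45
position: [0.3785, 0.2733, 0.0266]
ee_rot: [-3.116, -0.354, -0.007]
force: [-7.3, -2.8, 30.9]
width: 0.165
```

```bash
python3 plan.py .3769 .271 .21 5;python3 plan.py .5023 .4218 .21 5
```

```text
at [0.3785 0.2733 0.0266] F [-7.3 -2.8 30.9] w 15.2 t 10.4 rv [-0.005 -0.005 -0.   ] rows 5
[-0.001, 0.001, -0.245, -0.002, -0.002, -0.0]
[-0.002, 0.001, -0.245, -0.002, -0.002, -0.0]
[-0.002, 0.002, -0.245, -0.002, -0.002, -0.0]
[-0.002, 0.002, -0.245, -0.002, -0.002, -0.0]
[-0.002, 0.002, -0.245, -0.002, -0.002, -0.0]
at [0.3785 0.2733 0.0266] F [-7.3 -2.8 30.9] w 15.2 t 10.4 rv [-0.005 -0.005 -0.   ] rows 5
[0.207, -0.157, -0.243, -0.002, -0.002, -0.0]
[0.206, -0.157, -0.243, -0.002, -0.002, -0.0]
[0.206, -0.157, -0.243, -0.002, -0.002, -0.0]
[0.206, -0.156, -0.244, -0.002, -0.002, -0.0]
[0.206, -0.156, -0.244, -0.002, -0.002, -0.0]
```

```bash
python3 wr.py oil .0266 pics/g2.png
```

```text
(no output)
```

View pics/g2.png

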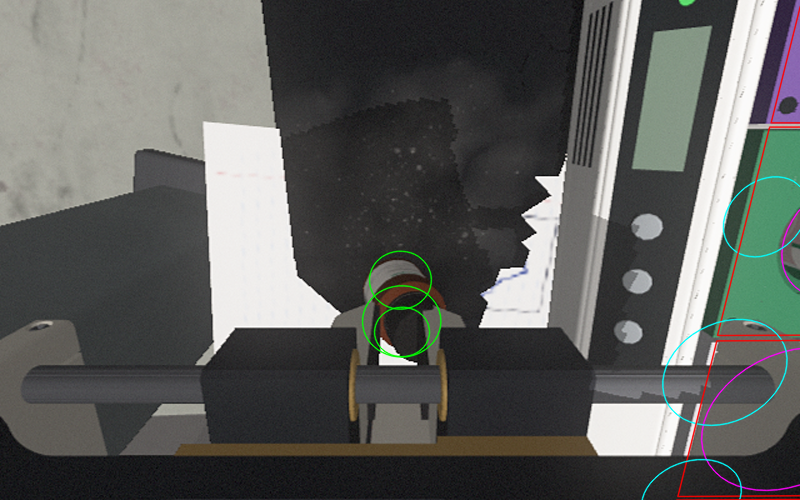

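View pics/g2s.png

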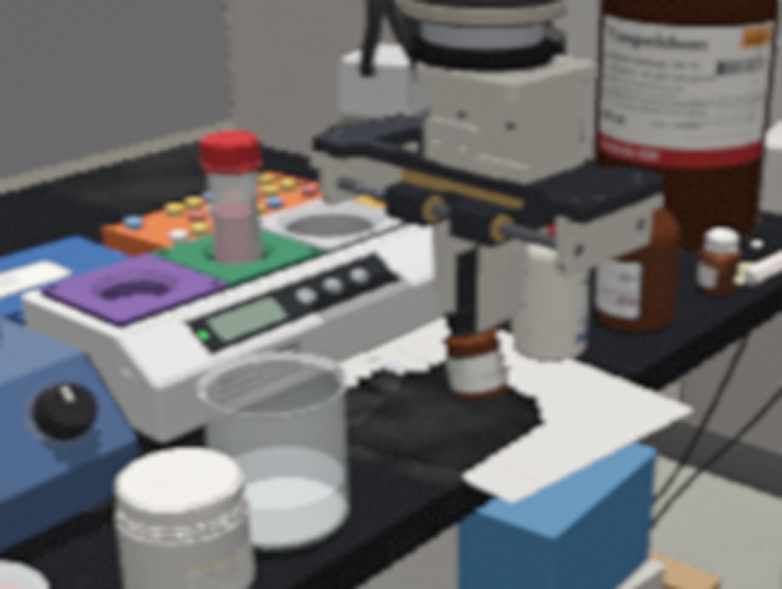

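```bash
python3 - <<'E'
from ov import *
o=observe();p=o['position'];print(p,o['force'],o['width'])
m=camera_model('scene');i=get_image('scene')
off=(270,150);s=6
c=cv2.resize(i[150:245,270:370],None,fx=s,fy=s,interpolation=cv2.INTER_CUBIC)
cv2.imwrite('pics/g3r.png',c)
x=np.array([.974,.225,0])
for sg in(-1,1):
  for w in (-1,1):
    q=np.array(p)+sg*x*.0076+w*.0095*np.array([.225,-.974,0])
    draw(c,m,np.array([q,q+[0,0,.04]]),off,s,(0,255,0) if sg<0 else (0,255,255))
cv2.imwrite('pics/g3.png',c)
i=get_image('wrist');cv2.imwrite('pics/g3w.png',cv2.resize(i[190:330,240:400],None,fx=4,fy=4,interpolation=cv2.INTER_CUBIC))
E
```

```text
[0.37876209 0.27354458 0.0269783 ] [-7.79540316 -2.93130953 29.18712494] 0.14828319048185137
```

View pics/g3.png

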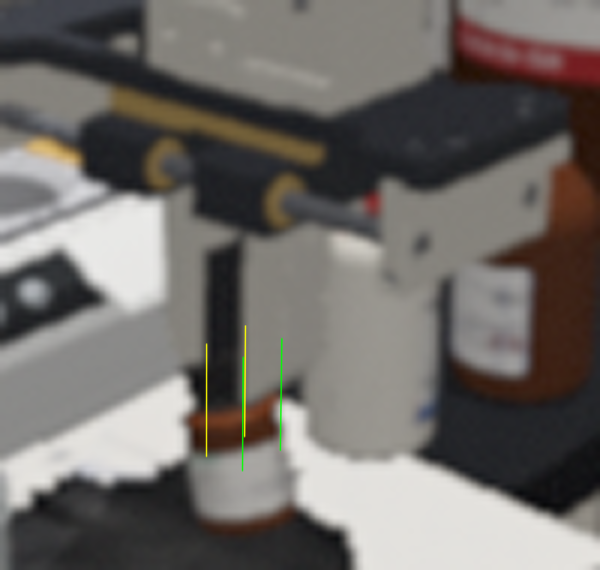

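View pics/g3w.png

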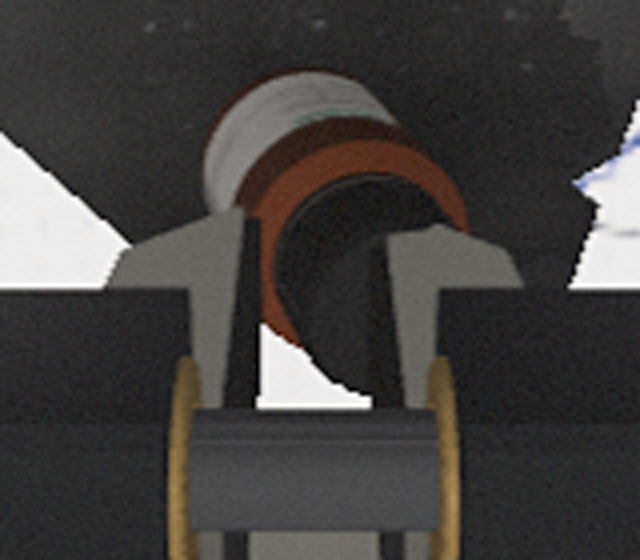

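Request:
play_rows:
  rows:
    - [0,0,0,0,0,0,0.4]
    - [0,0,0,0,0,0,0.2]
    - [0,0,0,0,0,0,0]
    - [0,0,0,0,0,0,-0.2]
    - [0,0,0,0,0,0,-0.4]
  force: 10

```text
clock: 11.15
position: [0.3793, 0.2742, 0.0281]
ee_rot: [-3.113, -0.354, -0.011]
force: [0.2, 0.9, -0.9]
width: 0.532
```

```bash
python3 - <<'E'
from ov import *
o=observe();p=o['position'];print(p,o['force'],o['width'])
i=get_image('scene')
c=cv2.resize(i[150:245,270:370],None,fx=4,fy=4,interpolation=cv2.INTER_CUBIC)
i=get_image('wrist');d=cv2.resize(i[150:300,240:400],None,fx=2.53,fy=2.53,interpolation=cv2.INTER_CUBIC)
cv2.imwrite('pics/g4.png',np.hstack([c,d[:380]]) if d.shape[0]>=380 else np.hstack([c[:d.shape[0]],d]))
E
```

```text
[0.37931991 0.27418175 0.02812532] [ 0.22951435  0.93229086 -0.86757729] 0.532326489163128
```

View pics/g4.png

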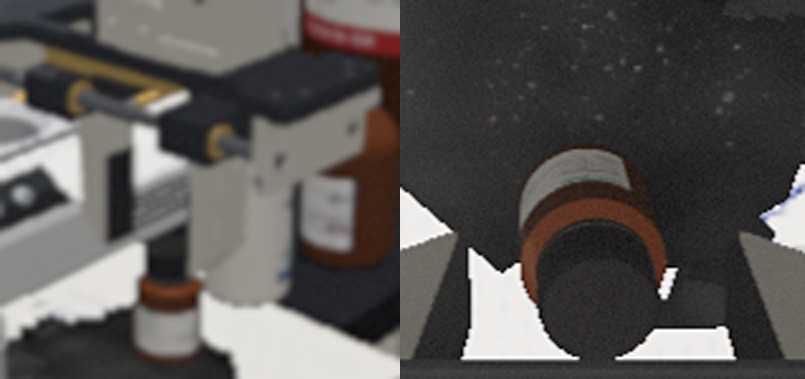

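```bash
python3 - <<'E'
from ov import *
from scipy.spatial.transform import Rotation as Rn
o=observe();p=np.array(o['position']);R=Rn.from_rotvec(o['ee_rot']).as_matrix()
for cam,off,wh,s in (('scene',(270,150),(100,95),6),('wrist',(180,170),(280,140),2.8)):
  m=camera_model(cam);i=get_image(cam)
  c=cv2.resize(i[off[1]:off[1]+wh[1],off[0]:off[0]+wh[0]],None,fx=s,fy=s,interpolation=cv2.INTER_CUBIC)
  for sg in(-1,1):
    hw=o['width']*.046
    pts=[]
    for y,z in ((-.0095,-.04),(-.0095,0),(.0095,0),(.0095,-.04)):
      pts.append(p+R@np.array([sg*hw,y,z]))
    draw(c,m,np.array(pts),off,s,(0,255,0) if sg<0 else (0,255,255))
  for r,z in V['oil']: draw(c,m,circ(.3769,.271,z,r),off,s,(255,0,0))
  cv2.imwrite(f'pics/g5{cam}.png',c)
E
```

```text
(no output)
```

View pics/g5scene.png

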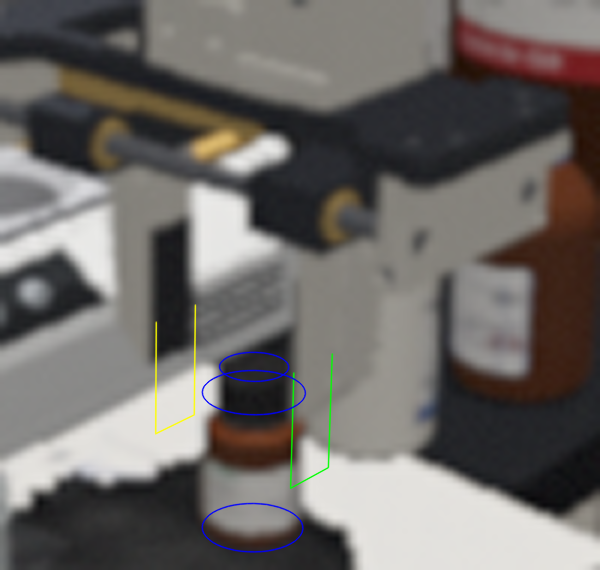

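View pics/g5wrist.png

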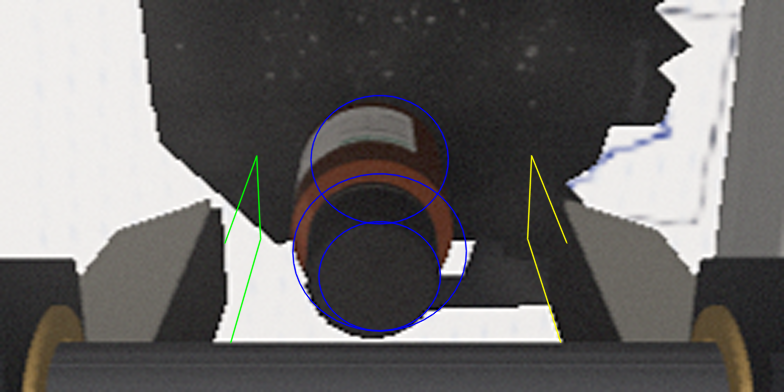

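```bash
python3 plan.py .3766 .270 .009 1
```

```text
at [0.3794 0.2742 0.0282] F [ 0.4 -0.3 -0.4] w 63.0 t 11.3 rv [-0.007 -0.008 -0.   ] rows 1
[-0.025, 0.024, 0.127, -0.015, -0.016, -0.001]
```

Request:
play_rows:
  rows:
    - [-0.026,0.026,0.01,-0.015,-0.016,0,-0.4]
    - [-0.002,0.002,0.04,0,0,0,-0.4]
    - [0,0,0.04,0,0,0,-0.4]
    - [0,0,0.02,0,0,0,-0.4]

```text
clock: 11.75
position: [0.3759, 0.2687, 0.0104]
ee_rot: [3.121, 0.355, -0.001]
force: [-0.4, 0.4, -0.3]
width: 0.701
```

```bash
python3 plan.py .3766 .270 .008 1
```

```text
at [0.3759 0.2687 0.0104] F [-0.4  0.4 -0.3] w 64.5 t 11.8 rv [ 0.001  0.001 -0.   ] rows 1
[0.006, -0.007, 0.016, 0.001, 0.002, -0.001]
```

Request:
play_rows:
  rows:
    - [0.006,-0.007,0.014,0,0,0,0.2]
    - [0,0,0,0,0,0,0.5]
    - [0,0,0,0,0,0,1]
    - [0,0,0,0,0,0,1]
  force: 12

```text
clock: 12.15
position: [0.3763, 0.2698, 0.0072]
ee_rot: [3.12, 0.355, -0.003]
force: [-0.2, -1.1, 1.3]
width: 0.402
```

```bash
python3 plan.py .3766 .270 .008 1
```

```text
at [0.3763 0.2698 0.0072] F [-0.2 -1.1  1.3] w 37.0 t 12.2 rv [ 0.001  0.002 -0.   ] rows 1
[0.002, -0.001, -0.005, 0.003, 0.004, -0.001]
```

Request:
play_rows:
  rows:
    - [0,0,0,0,0,0,1]
    - [0,0,0,0,0,0,1]
  force: 12

```text
clock: 12.35
position: [0.3765, 0.2699, 0.0075]
ee_rot: [3.12, 0.355, -0.002]
force: [-0.5, 0.6, -0.8]
width: 0.356
```

```bash
python3 plan.py .3766 .270 .008 1; python3 wr.py oil .008 pics/g6.png
```

```text
at [0.3765 0.2699 0.0075] F [-0.5  0.6 -0.8] w 32.8 t 12.3 rv [ 0.001  0.002 -0.   ] rows 1
[0.001, -0.0, -0.004, 0.002, 0.003, -0.001]
```

View pics/g6s.png

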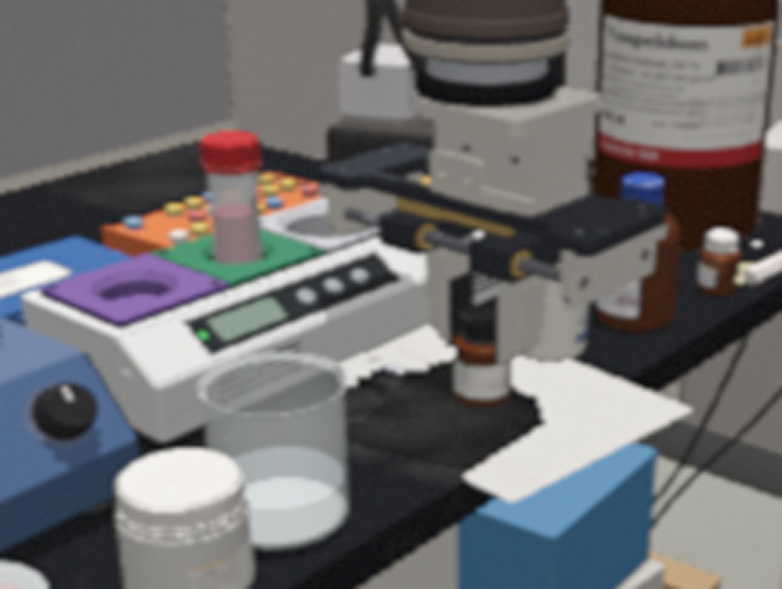

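View pics/g6.png

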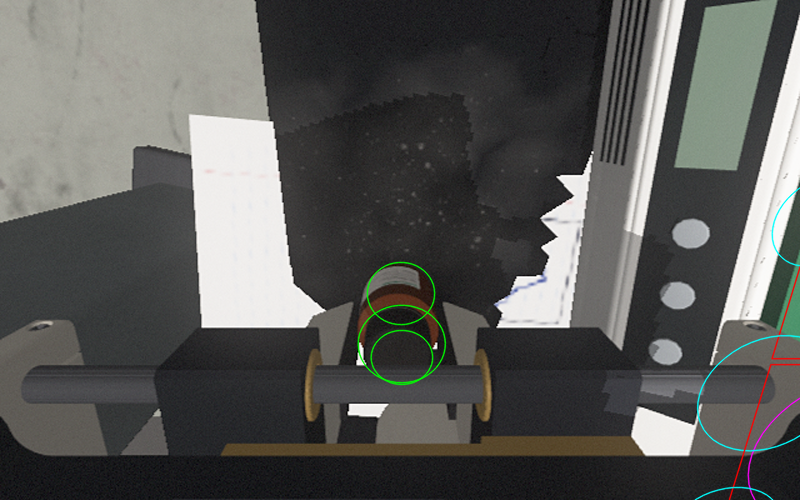

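Request:
play_rows:
  rows:
    - [0,0,-0.1,0,0,0,1]
    - [0,0,-0.25,0,0,0,1]
    - [0,0,-0.3,0,0,0,1]
    - [0,0,-0.3,0,0,0,1]
    - [0,0,-0.12,0,0,0,1]
  force: 20

```text
clock: 12.95
position: [0.3748, 0.268, 0.1709]
ee_rot: [3.115, 0.353, -0.011]
force: [1.4, -0.0, -1.6]
width: 0.353
```

```bash
python3 plan.py .5023 .4218 .18 5
```

```text
at [0.3748 0.268  0.1709] F [ 1.4 -0.  -1.6] w 32.4 t 12.9 rv [ 0.006  0.008 -0.001] rows 5
[0.212, -0.162, -0.015, 0.002, 0.003, -0.0]
[0.212, -0.162, -0.014, 0.002, 0.003, -0.0]
[0.212, -0.162, -0.014, 0.002, 0.003, -0.0]
[0.212, -0.162, -0.013, 0.002, 0.003, -0.0]
[0.212, -0.162, -0.013, 0.002, 0.003, -0.0]
```

Request:
play_rows:
  rows:
    - [0.18,-0.13,-0.04,0.003,0.004,0,1]
    - [0.24,-0.19,0,0.003,0.004,0,1]
    - [0.24,-0.19,0,0.003,0.003,0,1]
    - [0.24,-0.19,0,0.002,0.003,0,1]
    - [0.1,-0.08,0,0,0,0,1]

```text
clock: 13.45
position: [0.4979, 0.4196, 0.1822]
ee_rot: [-3.115, -0.352, -0.005]
force: [-1.1, -0.0, -0.9]
width: 0.354
```

```bash
python3 plan.py .5023 .4218 .10 2
```

```text
at [0.4979 0.4196 0.1822] F [-1.1 -0.  -0.9] w 32.5 t 13.4 rv [-0.006 -0.004 -0.002] rows 2
[0.015, -0.002, 0.274, -0.006, -0.004, -0.002]
[0.015, -0.003, 0.274, -0.006, -0.004, -0.002]
```

Request:
play_rows:
  rows:
    - [0.015,-0.003,0.15,-0.005,-0.004,-0.002,1]
    - [0.015,-0.002,0.2,-0.005,-0.003,0,1]
    - [0,0,0.12,0,0,0,1]
    - [0,0,0.03,0,0,0,1]
    - [0,0,0,0,0,0,1]

```text
clock: 13.95
position: [0.5041, 0.4251, 0.1035]
ee_rot: [-3.12, -0.358, -0.002]
force: [0.5, -0.5, -1.1]
width: 0.352
```

```bash
python3 plan.py .5023 .4218 .09 1; python3 wz.py oil .0075 pics/k6.png; python3 chk.py oil .0075 pics/k6c.png
```

```text
at [0.5041 0.4251 0.1035] F [ 0.5 -0.5 -1.1] w 32.4 t 13.9 rv [-0.001 -0.001  0.001] rows 1
[-0.016, 0.019, 0.09, -0.002, -0.002, 0.003]
```

View pics/k6.png

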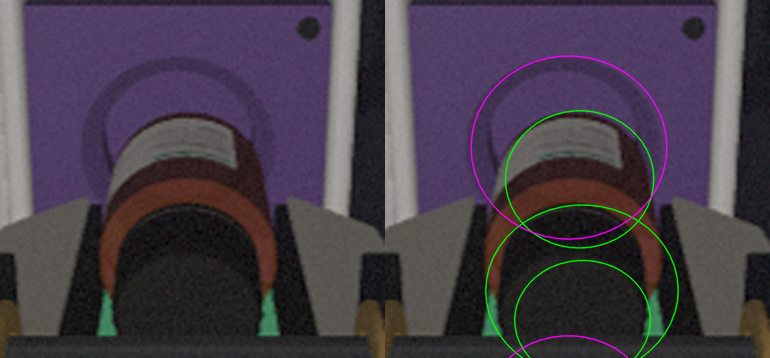

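View pics/k6c.png

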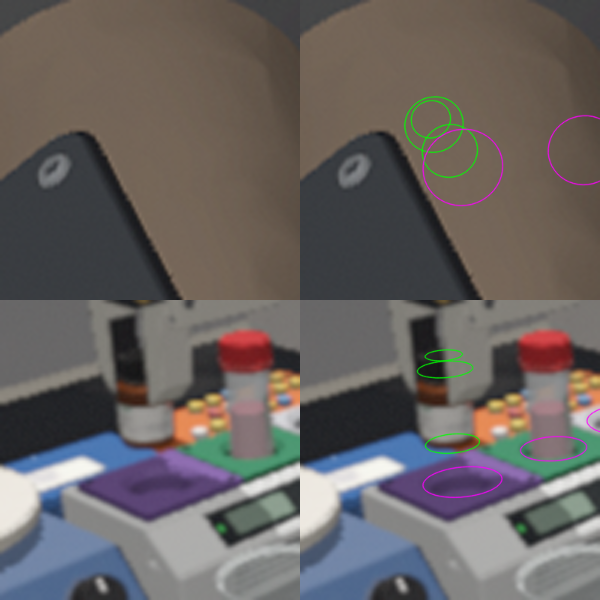

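Request:
play_rows:
  rows:
    - [-0.016,0.02,0.05,-0.002,-0.002,0.003,1]
    - [0,0,0.03,0,0,0,1]
    - [0,0,0,0,0,0,1]

```text
clock: 14.4
position: [0.5041, 0.4228, 0.0949]
ee_rot: [-3.117, -0.355, -0.008]
force: [0.2, 0.1, -0.6]
width: 0.351
```

```bash
python3 plan.py .5023 .4215 .078 1;  python3 wz.py oil .0075 pics/k7.png; python3 chk.py oil .0075 pics/k7c.png
```

```text
at [0.5041 0.4228 0.0949] F [ 0.2  0.1 -0.6] w 32.3 t 14.4 rv [-0.004 -0.006 -0.   ] rows 1
[-0.014, 0.006, 0.113, -0.008, -0.012, -0.001]
```

View pics/k7.png

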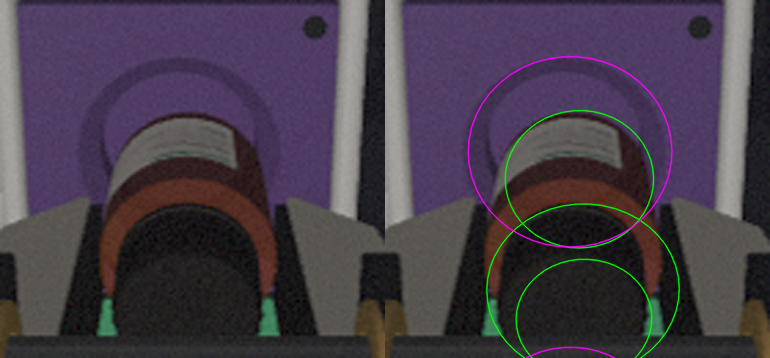

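View pics/k7c.png

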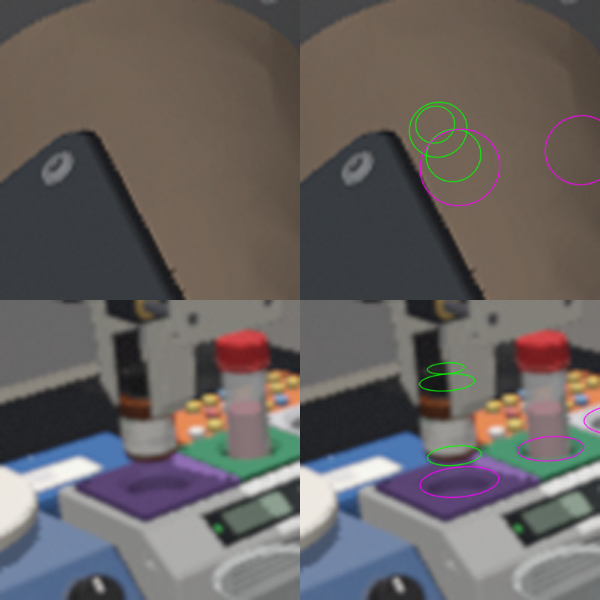

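Request:
play_rows:
  rows:
    - [-0.018,0.008,0.05,-0.008,-0.012,0,1]
    - [-0.003,0.003,0.035,0,0,0,1]
    - [-0.002,0,0.03,0,0,0,1]

```text
clock: 14.85
position: [0.5017, 0.421, 0.0776]
ee_rot: [-3.121, -0.355, -0.002]
force: [0.2, -0.1, -1.2]
width: 0.356
```

```bash
python3 plan.py .5023 .4215 .068 1;  python3 wz.py oil .0075 pics/k8.png; python3 chk.py oil .0075 pics/k8c.png
```

```text
at [0.5017 0.421  0.0776] F [ 0.2 -0.1 -1.2] w 32.8 t 14.8 rv [-0.001 -0.001 -0.   ] rows 1
[0.005, -0.003, 0.064, -0.001, -0.002, -0.0]
```

View pics/k8.png

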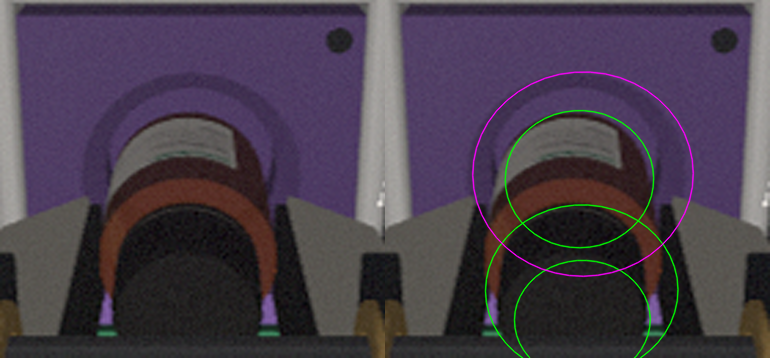

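View pics/k8c.png

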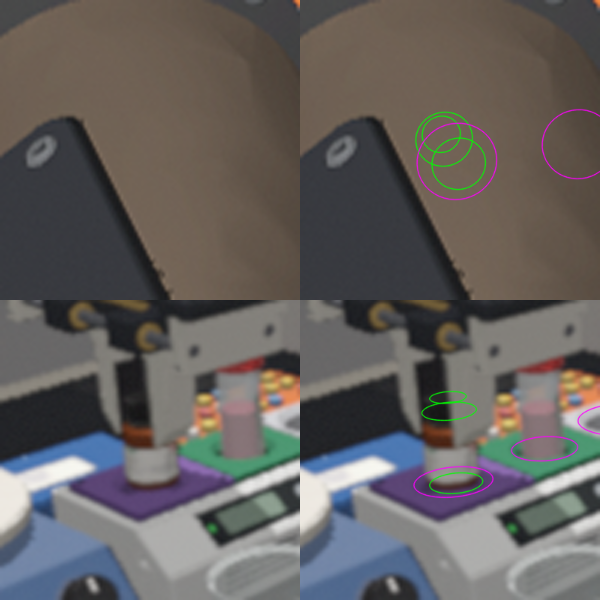

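Request:
play_rows:
  rows:
    - [0.003,-0.002,0.03,0,0,0,1]
    - [0,0,0.025,0,0,0,1]
    - [0,0,0.02,0,0,0,1]
    - [0,0,0.01,0,0,0,1]
  force: 12

```text
clock: 15.4
position: [0.5022, 0.4216, 0.0643]
ee_rot: [-3.121, -0.355, -0.002]
force: [0.2, -0.6, -0.3]
width: 0.355
```

```bash
python3 plan.py .5023 .4215 .0625 1
```

```text
at [0.5022 0.4216 0.0643] F [ 0.2 -0.6 -0.3] w 32.6 t 15.4 rv [-0.001 -0.001 -0.   ] rows 1
[0.0, 0.001, 0.012, -0.001, -0.003, -0.0]
```

Request:
play_rows:
  rows:
    - [0,0,0.016,0,0,0,1]
    - [0,0,0.01,0,0,0,1]
  force: 6

```text
clock: 15.6
position: [0.5026, 0.422, 0.061]
ee_rot: [-3.12, -0.355, -0.003]
force: [-3.3, -1.5, 9.3]
width: 0.356
```

```bash
python3 plan.py .5023 .4215 .0625 1
```

```text
at [0.5026 0.422  0.061 ] F [-3.3 -1.5  9.3] w 32.7 t 15.6 rv [-0.001 -0.002 -0.   ] rows 1
[-0.003, 0.003, -0.01, -0.003, -0.004, -0.0]
```

Request:
play_rows:
  rows:
    - [0,0,0,0,0,0,0.2]
    - [0,0,0,0,0,0,0]
    - [0,0,0,0,0,0,-0.2]
    - [0,0,0,0,0,0,-0.2]
    - [0,0,0,0,0,0,-0.2]

```text
clock: 16.1
position: [0.5029, 0.4221, 0.0611]
ee_rot: [-3.119, -0.355, -0.004]
force: [-0.3, -0.4, 0.6]
width: 0.599
```

```bash
python3 plan.py .5023 .4215 .18;python3 wr.py oil .0075 pics/k9.png
```

```text
at [0.5029 0.4221 0.0611] F [-0.3 -0.4  0.6] w 55.1 t 16.1 rv [-0.002 -0.003 -0.   ] rows 3
[-0.001, 0.001, -0.264, -0.001, -0.002, -0.0]
[-0.001, 0.001, -0.264, -0.001, -0.002, -0.0]
[-0.001, 0.001, -0.264, -0.001, -0.002, -0.0]
```

View pics/k9s.png

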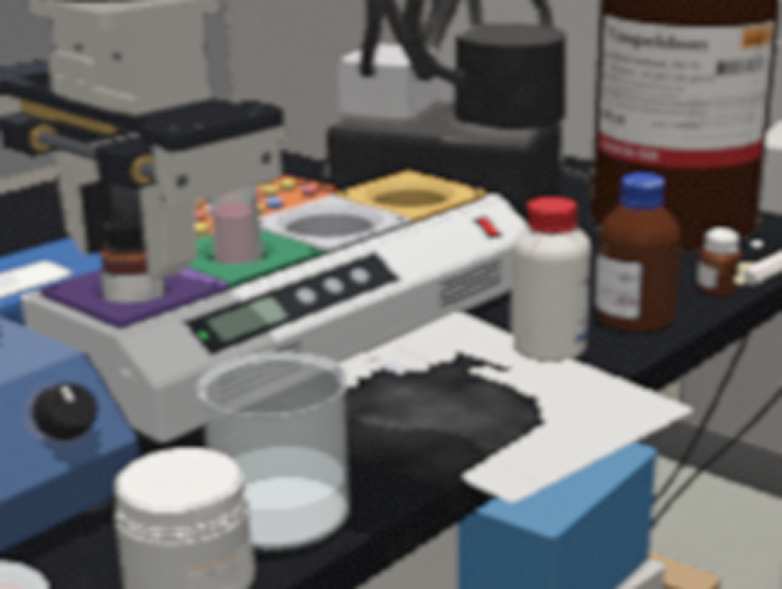

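Request:
play_rows:
  rows:
    - [-0.002,0.002,-0.15,0,0,0,-0.2]
    - [0,0,-0.3,0,0,0,-0.2]
    - [0,0,-0.3,0,0,0,-0.2]
    - [0,0,-0.2,0,0,0,-0.5]
    - [0,0,-0.05,0,0,0,-0.8]

```text
clock: 16.7
position: [0.5009, 0.4201, 0.2137]
ee_rot: [3.119, 0.355, -0.003]
force: [0.9, 0.8, -0.3]
width: 0.726
```

```bash
python3 plan.py .4044 .1999 .18 6
```

```text
at [0.5009 0.4201 0.2137] F [ 0.9  0.8 -0.3] w 66.8 t 16.7 rv [ 0.002  0.002 -0.   ] rows 6
[-0.159, 0.214, 0.038, 0.001, 0.001, -0.0]
[-0.159, 0.214, 0.038, 0.001, 0.001, -0.0]
[-0.159, 0.214, 0.038, 0.001, 0.001, -0.0]
[-0.159, 0.214, 0.038, 0.001, 0.001, -0.0]
[-0.16, 0.214, 0.038, 0.001, 0.001, -0.0]
[-0.16, 0.214, 0.038, 0.001, 0.001, -0.0]
```

Request:
play_rows:
  rows:
    - [-0.15,0.2,0,0,0,0,-1]
    - [-0.18,0.25,0,0,0,0,-1]
    - [-0.18,0.25,0.04,0,0,0,-1]
    - [-0.18,0.25,0.05,0,0,0,-1]
    - [-0.18,0.24,0.05,0,0,0,-1]

```text
clock: 17.2
position: [0.4127, 0.217, 0.1911]
ee_rot: [-3.118, -0.367, -0.004]
force: [1.1, -0.5, 0.6]
width: 1.0
```

Request:
play_rows:
  rows:
    - [-0.06,0.07,0.03,0,0,0,-1]
    - [0,0,0,0,0,0,-1]

```text
clock: 17.4
position: [0.4024, 0.1976, 0.1848]
ee_rot: [3.121, 0.359, -0.004]
force: [0.4, 0.5, 0.8]
width: 1.0
```

```bash
python3 plan.py .4044 .1999 .14 2
```

```text
at [0.4024 0.1976 0.1848] F [0.4 0.5 0.8] w 92.0 t 17.4 rv [-0.     0.002  0.002] rows 2
[0.008, -0.006, 0.149, -0.0, 0.002, 0.002]
[0.008, -0.006, 0.149, -0.0, 0.002, 0.002]
```

Request:
play_rows:
  rows:
    - [0.008,-0.006,0.12,0,0.002,0.002,-1]
    - [0.006,-0.004,0.12,0,0,0,-1]
    - [0,0,0.06,0,0,0,-1]
    - [0,0,0,0,0,0,-1]

```text
clock: 17.8
position: [0.4058, 0.2029, 0.1388]
ee_rot: [-3.119, -0.359, -0.001]
force: [-0.4, 0.6, 0.9]
width: 0.999
```

```bash
python3 plan.py .4044 .1999 .10 2; python3 wg.py pics/g7.png white
```

```text
at [0.4058 0.2029 0.1388] F [-0.4  0.6  0.9] w 91.9 t 17.8 rv [-0.001 -0.001  0.002] rows 2
[-0.007, 0.009, 0.129, -0.001, -0.001, 0.002]
[-0.007, 0.009, 0.129, -0.001, -0.001, 0.002]
```

View pics/g7.png

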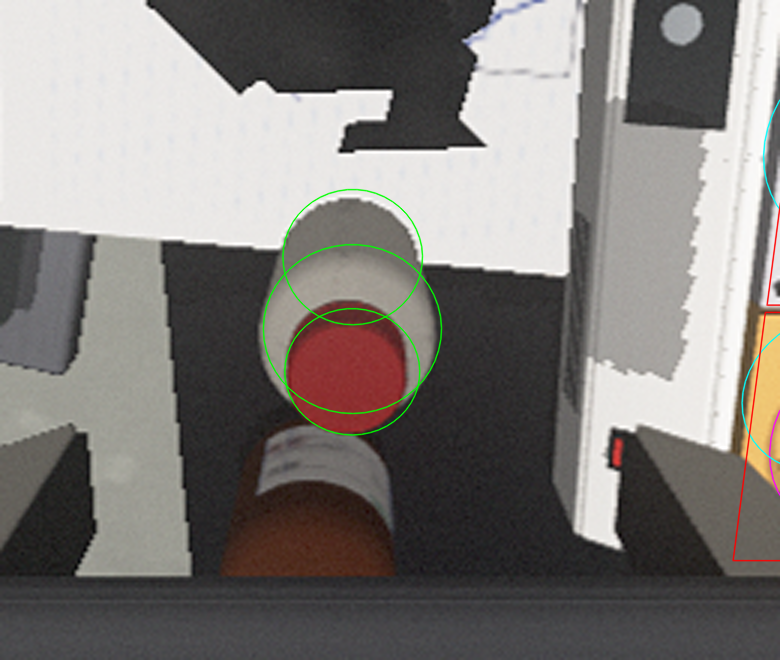

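Request:
play_rows:
  rows:
    - [-0.01,0.012,0.13,0,0,0.002,-1]
    - [-0.007,0.008,0.15,0,0,0,-1]
    - [0,0,0.1,0,0,0,-1]
    - [0,0,0.05,0,0,0,-1]

```text
clock: 18.25
position: [0.4082, 0.2036, 0.0764]
ee_rot: [-3.115, -0.361, -0.013]
force: [0.5, -0.2, 0.5]
width: 1.0
```

```bash
python3 plan.py .4044 .1999 .05 1; python3 wr.py white .06 pics/g8.png
```

```text
at [0.4082 0.2036 0.0764] F [ 0.5 -0.2  0.5] w 92.0 t 18.2 rv [-0.005 -0.009  0.004] rows 1
[-0.032, 0.019, 0.175, -0.01, -0.017, 0.007]
```

View pics/g8s.png

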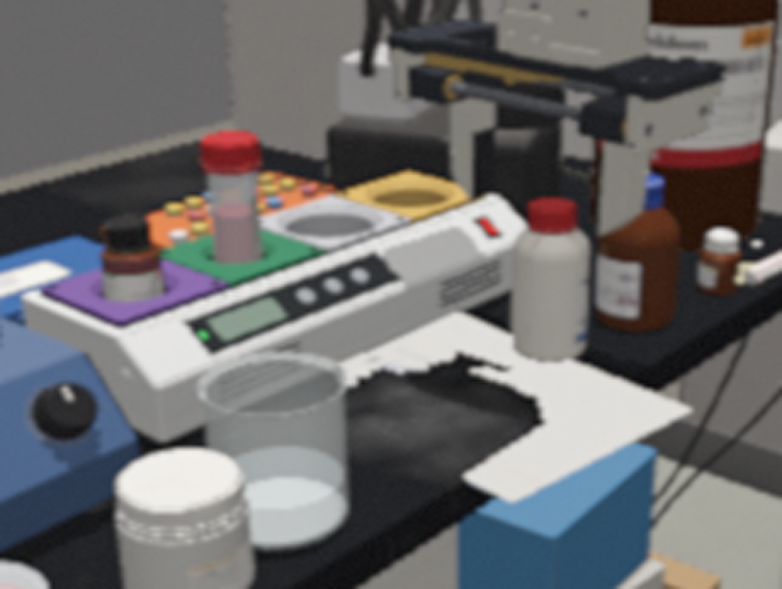

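Request:
play_rows:
  rows:
    - [-0.034,0.02,0.12,-0.01,-0.017,0.007,-1]
    - [-0.004,0.003,0.12,0,0,0,-1]
    - [0,0,0.05,0,0,0,-1]
    - [0,0,0,0,0,0,-1]

```text
clock: 18.75
position: [0.4065, 0.2014, 0.0354]
ee_rot: [-3.119, -0.356, -0.007]
force: [0.4, -0.0, 0.1]
width: 0.999
```

```bash
python3 plan.py .4044 .1999 .03 1
```

```text
at [0.4065 0.2014 0.0354] F [ 0.4 -0.   0.1] w 91.9 t 18.8 rv [-0.002 -0.005  0.001] rows 1
[-0.016, 0.006, 0.036, -0.004, -0.01, 0.001]
```

Request:
play_rows:
  rows:
    - [-0.017,0.007,0.036,-0.004,-0.01,0.001,0]
    - [0,0,0,0,0,0,0.5]
    - [0,0,0,0,0,0,0.5]
  force: 20

```text
clock: 19.05
position: [0.4055, 0.2006, 0.0316]
ee_rot: [-3.12, -0.356, -0.003]
force: [0.2, 0.2, -0.7]
width: 0.789
```

```bash
python3 plan.py .4044 .1999 .03 1; python3 wr.py white .03 pics/g9.png
```

```text
at [0.4055 0.2006 0.0316] F [ 0.2  0.2 -0.7] w 72.6 t 19.1 rv [-0.001 -0.002  0.   ] rows 1
[-0.008, 0.003, 0.01, -0.003, -0.004, 0.0]
```

View pics/g9s.png

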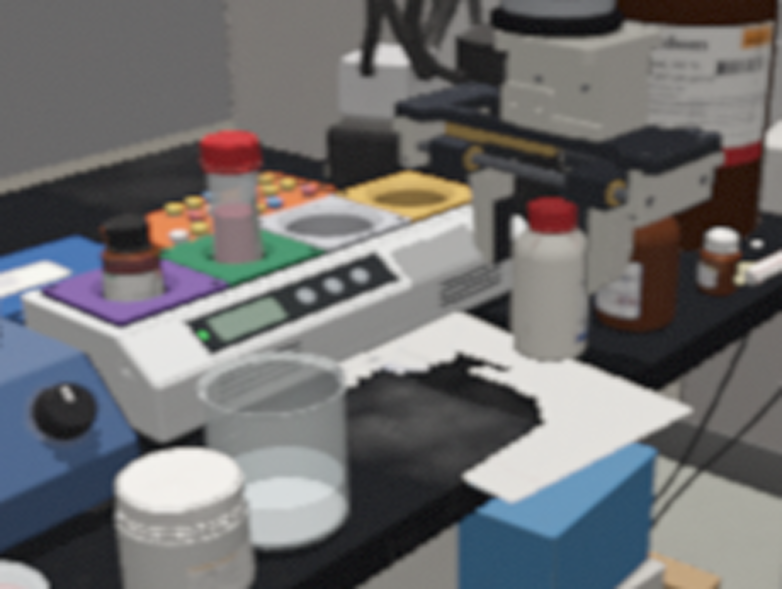

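Request:
play_rows:
  rows:
    - [-0.008,0.003,0.01,-0.002,-0.004,0,1]
    - [0,0,0,0,0,0,1]
    - [0,0,0,0,0,0,1]
    - [0,0,0,0,0,0,1]
    - [0,0,0,0,0,0,1]
  force: 25

```text
clock: 19.65
position: [0.4046, 0.2001, 0.0304]
ee_rot: [-3.121, -0.356, -0.001]
force: [0.7, 0.2, -0.5]
width: 0.496
```

```bash
python3 plan.py .4044 .1999 .13 3;
```

```text
at [0.4046 0.2001 0.0304] F [ 0.7  0.2 -0.5] w 45.6 t 19.6 rv [-0.001 -0.001  0.   ] rows 3
[-0.0, 0.0, -0.221, -0.0, -0.001, 0.0]
[-0.0, 0.0, -0.221, -0.0, -0.001, 0.0]
[-0.0, 0.0, -0.221, -0.0, -0.001, 0.0]
```

Request:
play_rows:
  rows:
    - [0,0,-0.1,0,0,0,1]
    - [0,0,-0.22,0,0,0,1]
    - [0,0,-0.22,0,0,0,1]
    - [0,0,-0.15,0,0,0,1]
    - [0,0,-0.03,0,0,0,1]
  force: 30

```text
clock: 20.15
position: [0.4026, 0.1984, 0.1402]
ee_rot: [3.119, 0.355, -0.007]
force: [0.8, -0.1, -1.8]
width: 0.496
```

```bash
python3 plan.py .5534 .2001 .135 4;
```

```text
at [0.4026 0.1984 0.1402] F [ 0.8 -0.1 -1.8] w 45.7 t 20.1 rv [ 0.002  0.005 -0.   ] rows 4
[0.246, 0.054, 0.008, 0.001, 0.002, -0.0]
[0.246, 0.054, 0.008, 0.001, 0.002, -0.0]
[0.246, 0.054, 0.008, 0.001, 0.002, -0.0]
[0.246, 0.054, 0.008, 0.001, 0.002, -0.0]
```

Request:
play_rows:
  rows:
    - [0.15,0.035,0,0.001,0.002,0,1]
    - [0.28,0.06,0,0.001,0.002,0,1]
    - [0.28,0.06,0,0.001,0.002,0,1]
    - [0.2,0.045,0,0.001,0.002,0,1]
    - [0.06,0.01,0,0,0,0,1]

```text
clock: 20.65
position: [0.5523, 0.2014, 0.1355]
ee_rot: [-3.119, -0.363, 0.009]
force: [-0.2, -0.9, -2.0]
width: 0.497
```

```bash
python3 plan.py .5534 .2001 .115 1;
```

```text
at [0.5523 0.2014 0.1355] F [-0.2 -0.9 -2. ] w 45.7 t 20.6 rv [-0.002  0.005  0.005] rows 1
[0.006, 0.01, 0.137, -0.003, 0.011, 0.01]
```

Request:
play_rows:
  rows:
    - [0.006,0.01,0.07,-0.003,0.011,0.01,1]
    - [0,0,0.05,0,0,0,1]
    - [0,0,0.01,0,0,0,1]
    - [0,0,0,0,0,0,1]

```text
clock: 21.05
position: [0.5493, 0.1992, 0.1104]
ee_rot: [3.12, 0.355, -0.01]
force: [-0.9, -1.7, -1.6]
width: 0.5
```

```bash
python3 plan.py .5534 .2001 .105 1;python3 wz.py white .0304 pics/k10.png; python3 chk.py white .0304 pics/k10c.png
```

```text
at [0.5493 0.1992 0.1104] F [-0.9 -1.7 -1.6] w 46.0 t 21.1 rv [ 0.001  0.007 -0.   ] rows 1
[0.028, 0.0, 0.036, 0.002, 0.013, -0.001]
```

View pics/k10.png

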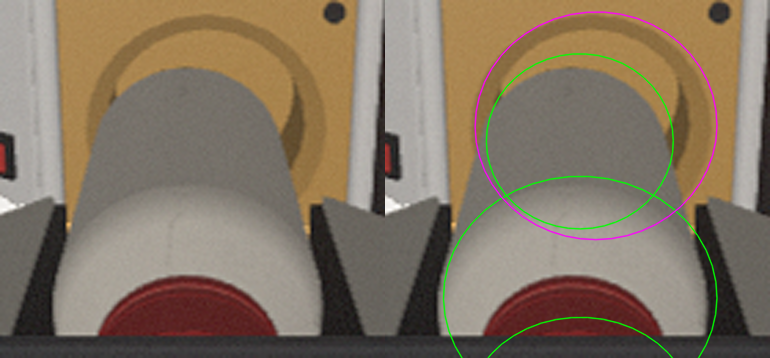

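View pics/k10c.png

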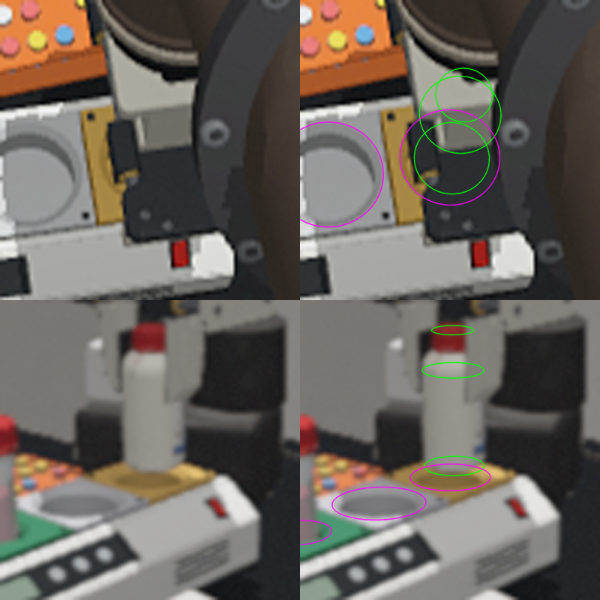

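Request:
play_rows:
  rows:
    - [0.03,0,0.02,0.002,0.013,0,1]
    - [0.003,0,0.02,0,0.002,0,1]
    - [0.002,0,0.01,0,0,0,1]

```text
clock: 21.5
position: [0.5564, 0.2015, 0.1048]
ee_rot: [-3.119, -0.356, -0.009]
force: [-0.7, 0.3, -1.3]
width: 0.495
```

```bash
python3 plan.py .5536 .2001 .095 1;python3 wz.py white .0304 pics/k11.png
```

```text
at [0.5564 0.2015 0.1048] F [-0.7  0.3 -1.3] w 45.5 t 21.5 rv [-0.001 -0.006  0.   ] rows 1
[-0.021, 0.005, 0.065, -0.003, -0.012, 0.001]
```

View pics/k11.png

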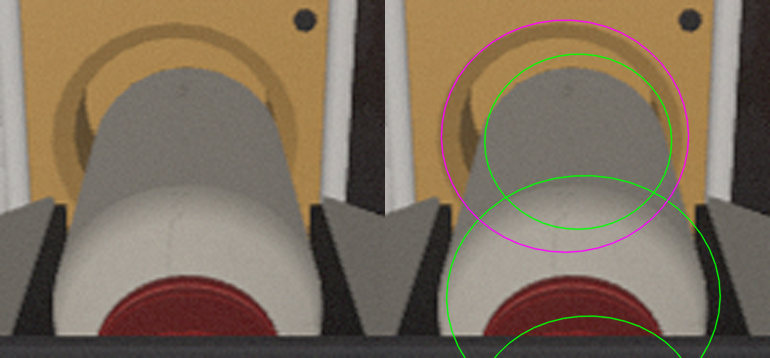

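Request:
play_rows:
  rows:
    - [-0.017,0.005,0.01,-0.003,-0.012,0,1]
    - [0,0,0.01,0,0,0,1]
    - [0,0,0.01,0,0,0,1]

```text
clock: 21.85
position: [0.554, 0.2, 0.0999]
ee_rot: [3.121, 0.356, -0.001]
force: [-0.7, -0.5, -1.8]
width: 0.497
```

```bash
python3 plan.py .5536 .2001 .095 1;python3 wz.py white .0304 pics/k12.png
```

```text
at [0.554  0.2    0.0999] F [-0.7 -0.5 -1.8] w 45.7 t 21.9 rv [0. 0. 0.] rows 1
[-0.002, -0.001, 0.032, 0.001, 0.001, 0.0]
```

View pics/k12.png

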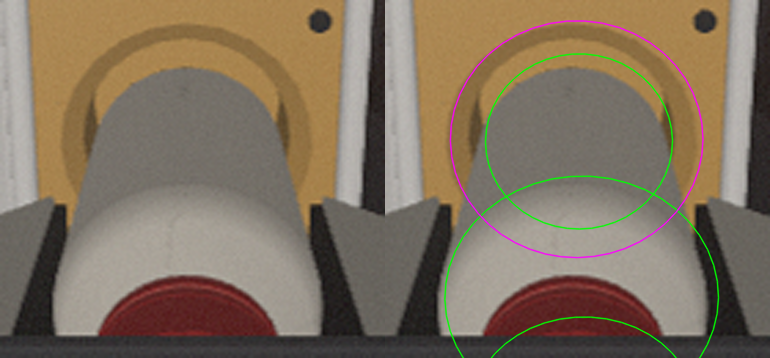

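Request:
play_rows:
  rows:
    - [-0.001,0,0.04,0,0,0,1]
    - [0,0,0.04,0,0,0,1]
    - [0,0,0.03,0,0,0,1]
    - [0,0,0.02,0,0,0,1]

```text
clock: 22.3
position: [0.5537, 0.1999, 0.0785]
ee_rot: [3.121, 0.356, -0.001]
force: [0.4, -0.0, -2.0]
width: 0.497
```

```bash
python3 plan.py .5536 .2001 .0664 1;python3 wz.py white .0304 pics/k13.png
```

```text
at [0.5537 0.1999 0.0785] F [ 0.4 -0.  -2. ] w 45.8 t 22.3 rv [0.    0.001 0.   ] rows 1
[-0.001, -0.001, 0.081, 0.001, 0.001, 0.0]
```

View pics/k13.png

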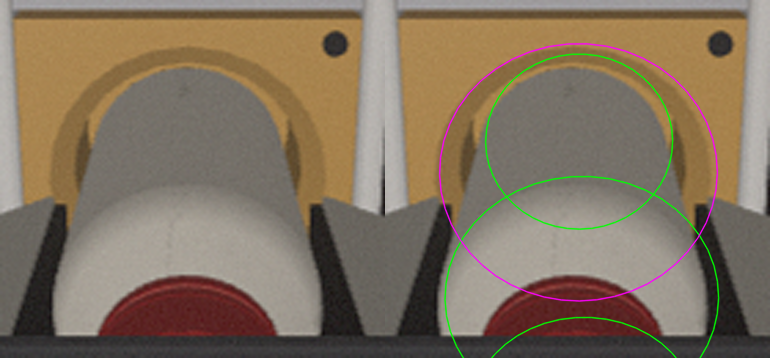

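Going in freely. Continue.

Request:
play_rows:
  rows:
    - [0,0,0.03,0,0,0,1]
    - [0,0,0.03,0,0,0,1]
    - [0,0,0.015,0,0,0,1]
    - [0,0,0.01,0,0,0,1]

```text
clock: 22.75
position: [0.5537, 0.1999, 0.0663]
ee_rot: [-3.121, -0.356, 0.001]
force: [-11.8, -3.1, 34.8]
width: 0.498
```

```bash
python3 plan.py .5536 .2001 .0664 1
```

```text
at [0.5537 0.1999 0.0663] F [-11.8  -3.1  34.8] w 45.8 t 22.8 rv [-0.     0.001  0.   ] rows 1
[-0.001, -0.002, -0.001, -0.001, 0.002, 0.0]
```

Request:
play_rows:
  rows:
    - [0,0,-0.003,0,0,0,1]
    - [0,0,0,0,0,0,0.0]
    - [0,0,0,0,0,0,-0.2]
    - [0,0,0,0,0,0,-0.4]
    - [0,0,0,0,0,0,-0.5]
  force: 8

```text
clock: 23.25
position: [0.5544, 0.2001, 0.0672]
ee_rot: [-3.121, -0.355, -0.001]
force: [0.5, 0.1, -0.1]
width: 0.708
```

```bash
python3 plan.py .5536 .2001 .2 4;python3 wr.py white .0304 pics/k14.png
```

```text
at [0.5544 0.2001 0.0672] F [ 0.5  0.1 -0.1] w 65.2 t 23.2 rv [-0.001 -0.001 -0.   ] rows 4
[-0.001, -0.0, -0.221, -0.0, -0.0, -0.0]
[-0.001, -0.0, -0.221, -0.0, -0.0, -0.0]
[-0.001, -0.0, -0.221, -0.0, -0.0, -0.0]
[-0.001, -0.0, -0.221, -0.0, -0.0, -0.0]
```

View pics/k14s.png

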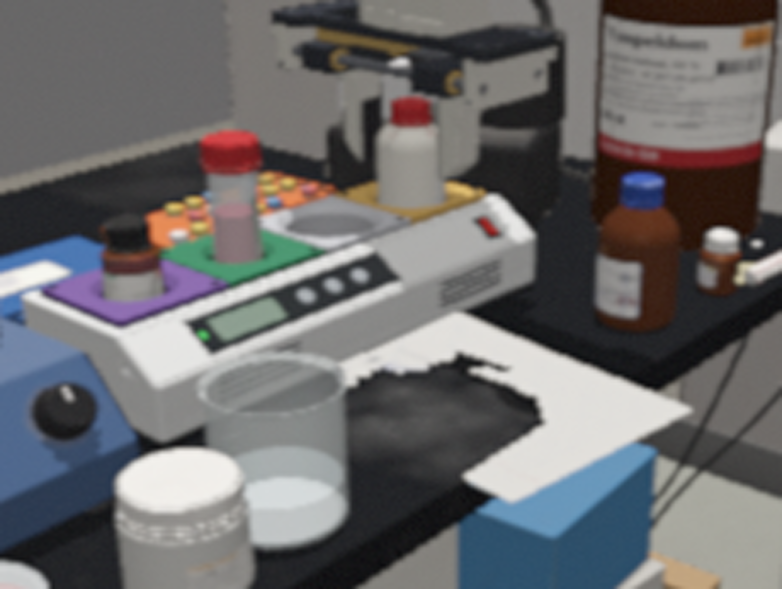

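Seated. Now the amber bottle.

Request:
play_rows:
  rows:
    - [-0.001,0,-0.15,0,0,0,-0.5]
    - [0,0,-0.3,0,0,0,-0.5]
    - [0,0,-0.3,0,0,0,-0.5]
    - [0,0,-0.15,0,0,0,-0.8]
    - [0,0,-0.02,0,0,0,-1]

```text
clock: 23.85
position: [0.553, 0.1993, 0.2083]
ee_rot: [3.12, 0.355, -0.006]
force: [-0.0, 0.5, -1.3]
width: 0.88
```

```bash
python3 plan.py .4118 .1202 .18 4
```

```text
at [0.553  0.1993 0.2083] F [-0.   0.5 -1.3] w 81.0 t 23.9 rv [ 0.001  0.004 -0.   ] rows 4
[-0.259, 0.076, 0.048, 0.0, 0.002, -0.0]
[-0.259, 0.076, 0.048, 0.0, 0.002, -0.0]
[-0.259, 0.076, 0.048, 0.0, 0.002, -0.0]
[-0.259, 0.076, 0.047, 0.0, 0.002, -0.0]
```

Request:
play_rows:
  rows:
    - [-0.18,0.05,0.02,0,0.002,0,-1]
    - [-0.28,0.08,0.05,0,0.002,0,-1]
    - [-0.28,0.08,0.05,0,0.002,0,-1]
    - [-0.2,0.06,0.04,0,0.002,0,-1]
    - [-0.05,0.01,0,0,0,0,-1]

```text
clock: 24.35
position: [0.4128, 0.1229, 0.1801]
ee_rot: [3.119, 0.358, -0.0]
force: [0.2, -0.2, -0.2]
width: 0.998
```

```bash
python3 plan.py .4118 .1202 .14 2; python3 wg.py pics/g10.png amber vial
```

```text
at [0.4128 0.1229 0.1801] F [ 0.2 -0.2 -0.2] w 91.8 t 24.4 rv [0.002 0.    0.002] rows 2
[-0.005, 0.008, 0.134, 0.002, 0.0, 0.002]
[-0.005, 0.008, 0.134, 0.002, 0.0, 0.002]
```

View pics/g10.png

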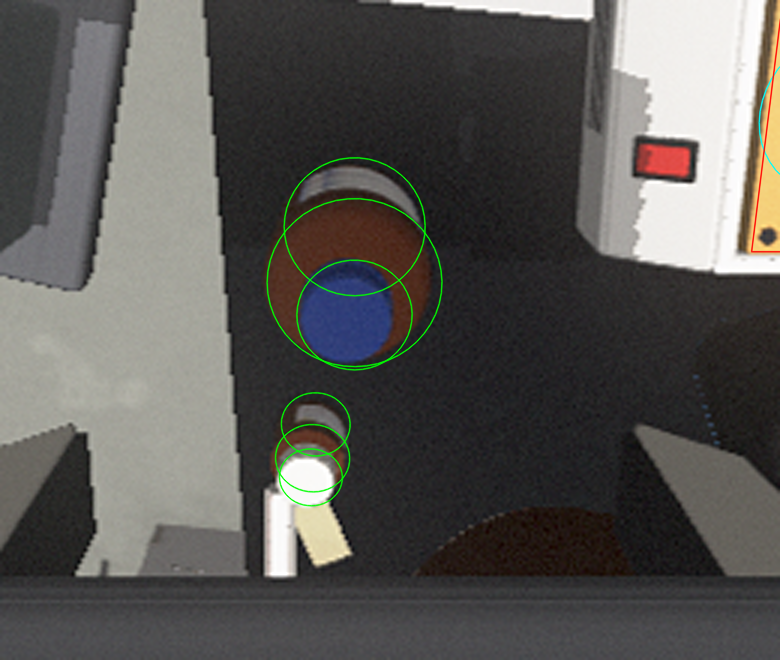

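Request:
play_rows:
  rows:
    - [-0.006,0.01,0.12,0.002,0,0.002,-1]
    - [-0.006,0.006,0.2,0,0,0,-1]
    - [0,0,0.2,0,0,0,-1]
    - [0,0,0.1,0,0,0,-1]
    - [0,0,0,0,0,0,-1]

```text
clock: 24.9
position: [0.4181, 0.124, 0.0849]
ee_rot: [-3.12, -0.36, -0.011]
force: [-0.5, -0.8, 0.9]
width: 0.998
```

```bash
python3 plan.py .4118 .1202 .07 1
```

```text
at [0.4181 0.124  0.0849] F [-0.5 -0.8  0.9] w 91.8 t 24.9 rv [-0.    -0.007  0.003] rows 1
[-0.047, 0.015, 0.099, -0.001, -0.014, 0.005]
```

Request:
play_rows:
  rows:
    - [-0.045,0.015,0.06,0,-0.014,0.005,-1]
    - [-0.004,0.002,0.1,0,0,0,-1]
    - [-0.003,0.002,0.1,0,0,0,-1]
    - [-0.003,0.002,0.05,0,0,0,-1]
    - [-0.002,0,0.01,0,0,0,-1]

```text
clock: 25.4
position: [0.4138, 0.1204, 0.0363]
ee_rot: [-3.12, -0.357, -0.006]
force: [0.9, -0.8, 0.5]
width: 1.001
```

```bash
python3 plan.py .4118 .1202 .03 1
```

```text
at [0.4138 0.1204 0.0363] F [ 0.9 -0.8  0.5] w 92.1 t 25.4 rv [-0.001 -0.004  0.001] rows 1
[-0.014, -0.002, 0.042, -0.002, -0.008, 0.001]
```

Request:
play_rows:
  rows:
    - [-0.014,-0.002,0.038,-0.002,-0.008,0,0.3]
    - [0,0,0,0,0,0,0.3]
    - [0,0,0,0,0,0,0.3]
  force: 25

```text
clock: 25.7
position: [0.4124, 0.1206, 0.0312]
ee_rot: [-3.121, -0.357, -0.002]
force: [0.4, -0.0, -1.2]
width: 0.785
```

```bash
python3 plan.py .4118 .1202 .03 1
```

```text
at [0.4124 0.1206 0.0312] F [ 0.4 -0.  -1.2] w 72.2 t 25.7 rv [-0.    -0.001  0.001] rows 1
[-0.005, 0.002, 0.008, -0.001, -0.002, 0.001]
```

Request:
play_rows:
  rows:
    - [-0.003,0.002,0.006,0,-0.002,0,1]
    - [0,0,0,0,0,0,1]
    - [0,0,0,0,0,0,1]
    - [0,0,0,0,0,0,1]
    - [0,0,0,0,0,0,1]
  force: 30

```text
clock: 26.2
position: [0.4122, 0.1204, 0.031]
ee_rot: [-3.12, -0.357, -0.001]
force: [0.2, -0.1, -1.4]
width: 0.565
```

```bash
python3 plan.py .4118 .1202 .2 4; python3 wr.py amber .0305 pics/g11.png
```

```text
at [0.4122 0.1204 0.031 ] F [ 0.2 -0.1 -1.4] w 52.0 t 26.2 rv [-0.001 -0.001  0.001] rows 4
[-0.001, -0.0, -0.282, -0.0, -0.0, 0.001]
[-0.001, 0.0, -0.282, -0.0, -0.0, 0.001]
[-0.001, 0.0, -0.282, -0.0, -0.0, 0.001]
[-0.001, 0.0, -0.282, -0.0, -0.0, 0.001]
```

View pics/g11s.png

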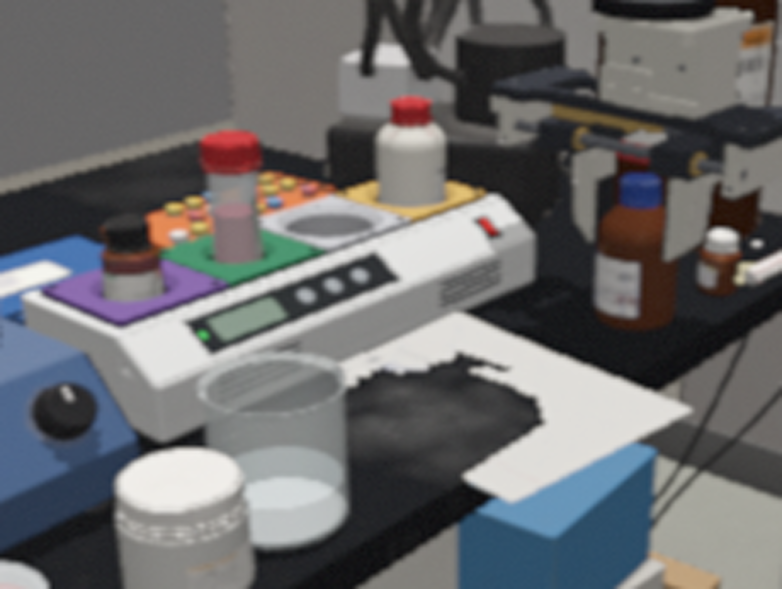

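Request:
play_rows:
  rows:
    - [0,0,-0.1,0,0,0,1]
    - [0,0,-0.25,0,0,0,1]
    - [0,0,-0.32,0,0,0,1]
    - [0,0,-0.3,0,0,0,1]
    - [0,0,-0.15,0,0,0,1]
  force: 40

```text
clock: 26.8
position: [0.4093, 0.1183, 0.2015]
ee_rot: [3.117, 0.354, -0.013]
force: [1.4, 0.9, -2.7]
width: 0.564
```

```bash
python3 plan.py .5365 .2742 .195 5
```

```text
at [0.4093 0.1183 0.2015] F [ 1.4  0.9 -2.7] w 51.9 t 26.8 rv [ 0.003  0.008 -0.   ] rows 5
[0.212, -0.164, 0.006, 0.001, 0.003, -0.0]
[0.212, -0.164, 0.007, 0.001, 0.003, -0.0]
[0.212, -0.164, 0.007, 0.001, 0.003, -0.0]
[0.212, -0.164, 0.008, 0.001, 0.003, -0.0]
[0.212, -0.164, 0.008, 0.001, 0.003, -0.0]
```

Request:
play_rows:
  rows:
    - [0.15,-0.12,-0.02,0.002,0.004,0,1]
    - [0.22,-0.17,0,0.001,0.003,0,1]
    - [0.25,-0.19,0,0.001,0.003,0,1]
    - [0.23,-0.17,0,0.001,0.003,0,1]
    - [0.1,-0.08,0,0,0.002,0,1]

```text
clock: 27.3
position: [0.5275, 0.2602, 0.2095]
ee_rot: [-3.116, -0.349, -0.009]
force: [0.3, 0.1, -2.1]
width: 0.561
```

```bash
python3 plan.py .5365 .2742 .195 1
```

```text
at [0.5275 0.2602 0.2095] F [ 0.3  0.1 -2.1] w 51.6 t 27.3 rv [-0.005 -0.006 -0.004] rows 1
[0.079, -0.077, 0.098, -0.011, -0.013, -0.007]
```

Request:
play_rows:
  rows:
    - [0.06,-0.055,0.06,-0.01,-0.012,-0.007,1]
    - [0,0,0.05,0,0,0,1]
    - [0,0,0,0,0,0,1]

```text
clock: 27.6
position: [0.5353, 0.2732, 0.1906]
ee_rot: [3.12, 0.36, -0.002]
force: [0.8, -0.4, -1.9]
width: 0.564
```

```bash
python3 plan.py .5365 .2742 .13 2
```

```text
at [0.5353 0.2732 0.1906] F [ 0.8 -0.4 -1.9] w 51.9 t 27.6 rv [0.001 0.001 0.003] rows 2
[0.005, -0.003, 0.202, 0.001, 0.001, 0.003]
[0.005, -0.003, 0.202, 0.001, 0.001, 0.003]
```

Request:
play_rows:
  rows:
    - [0.005,-0.003,0.1,0,0,0.003,1]
    - [0.003,-0.003,0.15,0,0,0,1]
    - [0,0,0.12,0,0,0,1]
    - [0,0,0.03,0,0,0,1]
    - [0,0,0,0,0,0,1]

```text
clock: 28.1
position: [0.5346, 0.2699, 0.1307]
ee_rot: [3.121, 0.351, -0.002]
force: [0.3, -0.3, -1.4]
width: 0.559
```

```bash
python3 plan.py .5365 .2742 .11 1
```

```text
at [0.5346 0.2699 0.1307] F [ 0.3 -0.3 -1.4] w 51.5 t 28.1 rv [ 0.001  0.001 -0.003] rows 1
[0.019, -0.025, 0.138, 0.002, 0.003, -0.006]
```

Request:
play_rows:
  rows:
    - [0.018,-0.02,0.06,0.002,0.003,-0.006,1]
    - [0,0,0.05,0,0,0,1]
    - [0,0,0.01,0,0,0,1]
    - [0,0,0,0,0,0,1]

```text
clock: 28.5
position: [0.5378, 0.2738, 0.1139]
ee_rot: [-3.12, -0.355, -0.005]
force: [-0.1, -0.1, -1.9]
width: 0.566
```

```bash
python3 plan.py .5366 .2742 .105 1;python3 wz.py amber .031 pics/k15.png; python3 chk.py amber .031 pics/k15c.png
```

```text
at [0.5378 0.2738 0.1139] F [-0.1 -0.1 -1.9] w 52.1 t 28.5 rv [-0.002 -0.003 -0.   ] rows 1
[-0.007, -0.004, 0.059, -0.003, -0.007, -0.001]
```

View pics/k15.png

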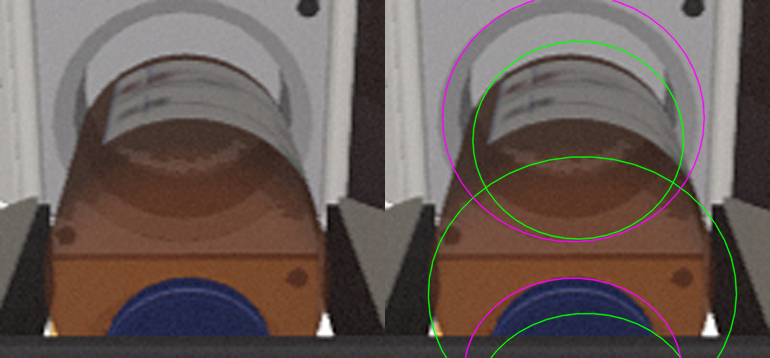

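View pics/k15c.png

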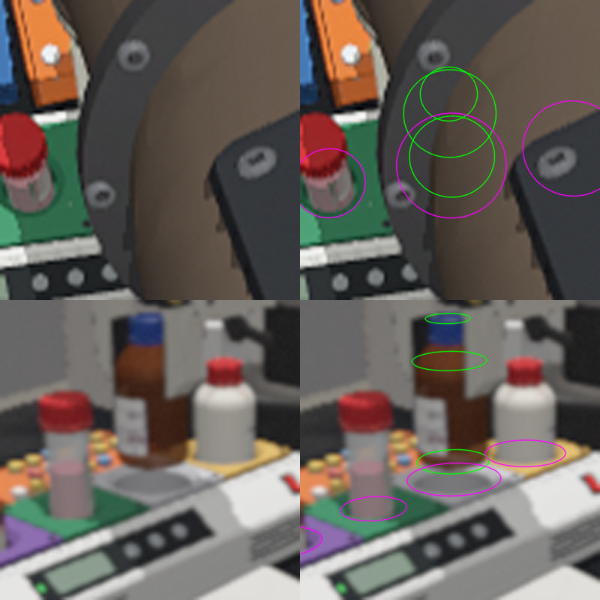

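Request:
play_rows:
  rows:
    - [-0.007,-0.003,0.03,-0.003,-0.006,0,1]
    - [0,0,0.04,0,0,0,1]
    - [0,0,0.03,0,0,0,1]
    - [0,0,0.01,0,0,0,1]

```text
clock: 29.05
position: [0.537, 0.2743, 0.0969]
ee_rot: [-3.121, -0.355, -0.002]
force: [-0.0, 0.3, -1.7]
width: 0.562
```

```bash
python3 plan.py .5366 .2742 .09 1;python3 wz.py amber .031 pics/k16.png
```

```text
at [0.537  0.2743 0.0969] F [-0.   0.3 -1.7] w 51.7 t 29.1 rv [-0.    -0.002 -0.   ] rows 1
[-0.003, -0.0, 0.046, -0.001, -0.003, -0.0]
```

View pics/k16.png

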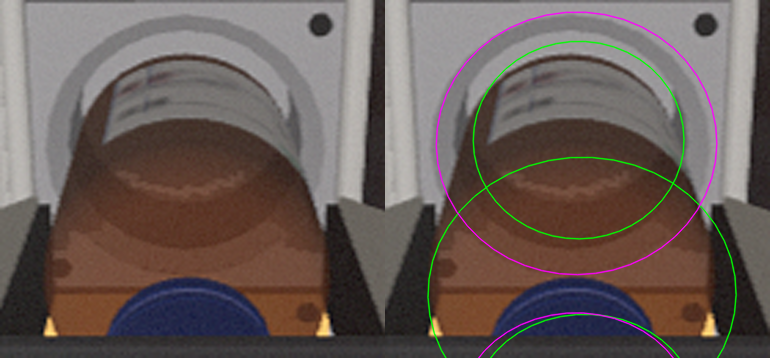

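Centred; continue down.

Request:
play_rows:
  rows:
    - [-0.002,0,0.04,0,-0.002,0,1]
    - [0,0,0.04,0,0,0,1]
    - [0,0,0.04,0,0,0,1]
    - [0,0,0.02,0,0,0,1]

```text
clock: 29.5
position: [0.5368, 0.2742, 0.0742]
ee_rot: [-3.121, -0.355, -0.001]
force: [-0.6, 0.3, -1.7]
width: 0.565
```

```bash
python3 plan.py .5366 .2742 .067 1
```

```text
at [0.5368 0.2742 0.0742] F [-0.6  0.3 -1.7] w 52.0 t 29.5 rv [-0.    -0.001 -0.   ] rows 1
[-0.002, -0.0, 0.048, -0.001, -0.001, -0.0]
```

Request:
play_rows:
  rows:
    - [0,0,0.025,0,0,0,1]
    - [0,0,0.015,0,0,0,1]
    - [0,0,0.006,0,0,0,1]
  force: 25

```text
clock: 29.8
position: [0.5368, 0.2741, 0.0668]
ee_rot: [-3.121, -0.355, -0.0]
force: [-5.2, -1.4, 12.2]
width: 0.559
```

```bash
python3 plan.py .5366 .2742 .066 1
```

```text
at [0.5368 0.2741 0.0668] F [-5.2 -1.4 12.2] w 51.4 t 29.8 rv [-0. -0. -0.] rows 1
[-0.001, -0.001, 0.006, -0.001, -0.0, -0.001]
```

Floor contact at the expected height. Release.

Request:
play_rows:
  rows:
    - [0,0,0,0,0,0,0]
    - [0,0,0,0,0,0,-0.2]
    - [0,0,0,0,0,0,-0.4]
    - [0,0,0,0,0,0,-0.6]
    - [0,0,0,0,0,0,-0.6]
  force: 8

```text
clock: 30.3
position: [0.5378, 0.2746, 0.0678]
ee_rot: [-3.12, -0.355, -0.004]
force: [-0.3, 0.5, -0.8]
width: 0.785
```

Request:
play_rows:
  rows:
    - [0,0,-0.1,0,0,0,-0.6]
    - [0,0,-0.25,0,0,0,-0.6]
    - [0,0,-0.32,0,0,0,-0.6]
    - [0,0,-0.3,0,0,0,-0.6]
    - [0,0,-0.15,0,0,0,-0.6]

```text
clock: 30.8
position: [0.5355, 0.2726, 0.2422]
ee_rot: [3.119, 0.353, -0.005]
force: [1.0, -0.3, -0.1]
width: 0.798
```

```bash
python3 plan.py .38 .4 .24 5
```

```text
at [0.5355 0.2726 0.2422] F [ 1.  -0.3 -0.1] w 73.4 t 30.8 rv [ 0.002  0.003 -0.002] rows 5
[-0.164, -0.212, 0.003, 0.001, 0.001, -0.001]
[-0.164, -0.212, 0.003, 0.001, 0.001, -0.001]
[-0.164, -0.212, 0.003, 0.001, 0.001, -0.001]
[-0.164, -0.212, 0.003, 0.001, 0.001, -0.001]
[-0.164, -0.212, 0.003, 0.001, 0.001, -0.001]
```

Back the arm away to clear the view.

Request:
play_rows:
  rows:
    - [-0.2,-0.2,0,0,0,0,-0.6]
    - [-0.2,-0.22,0,0,0,0,-0.6]
    - [-0.2,-0.22,0,0,0,0,-0.6]
    - [-0.2,-0.22,0,0,0,0,-0.6]
    - [-0.2,-0.22,0,0,0,0,-0.6]

```text
clock: 31.3
position: [0.3581, 0.3963, 0.2538]
ee_rot: [-3.12, -0.327, -0.021]
force: [0.4, 1.0, -0.7]
width: 0.8
```

Request:
play_rows:
  rows:
    - [-0.2,-0.22,0,0,0,0,-0.6]
    - [-0.1,-0.2,0,0,0,0,-0.6]
    - [0,-0.15,0,0,0,0,-0.6]
    - [0,0,0,0,0,0,-0.6]

```text
clock: 31.7
position: [0.2863, 0.4771, 0.2589]
ee_rot: [-3.112, -0.341, -0.022]
force: [0.7, 0.3, 0.5]
width: 0.797
```

```bash
python3 - <<'E'
from ov import *
print(observe()['position'],observe()['clock'])
t=get_image('top');s=get_image('scene')
E={'tube':B['green'][:2],'oil':B['violet'][:2],'white':B['gold'][:2],'amber':B['silver'][:2]}
c=cv2.resize(t[100:270,180:450],None,fx=2.9,fy=2.9,interpolation=cv2.INTER_CUBIC);m=camera_model('top')
for n,f in (('tube','green'),('oil','violet'),('white','gold'),('amber','silver')):
    for r,z in V[n]:
        if z>.03: draw(c,m,circ(*B[f][:2],z+FL[f],r),(180,100),2.9)
for n in('vial','beaker'):
    for r,z in V[n]: draw(c,m,circ(*E_[n],z,r),(180,100),2.9,(255,0,255))
cv2.imwrite('pics/f1.png',c)
m=camera_model('scene');c=cv2.resize(s[110:300,170:400],None,fx=3.1,fy=3.1,interpolation=cv2.INTER_CUBIC)
for n,f in (('tube','green'),('oil','violet'),('white','gold'),('amber','silver')):
    for r,z in V[n]:
        if z>.03: draw(c,m,circ(*B[f][:2],z+FL[f],r),(170,110),3.1)
cv2.imwrite('pics/f2.png',c)
E
```

```text
[0.2863396  0.47714145 0.25890841] 31.7
```

View pics/f1.png

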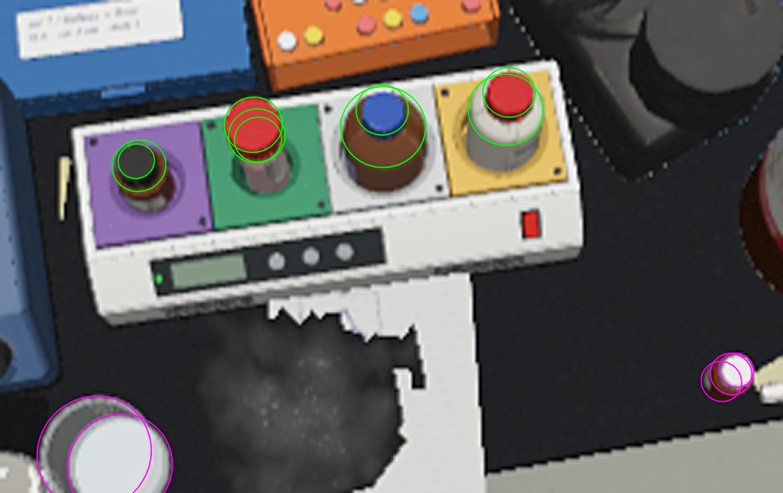

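View pics/f2.png

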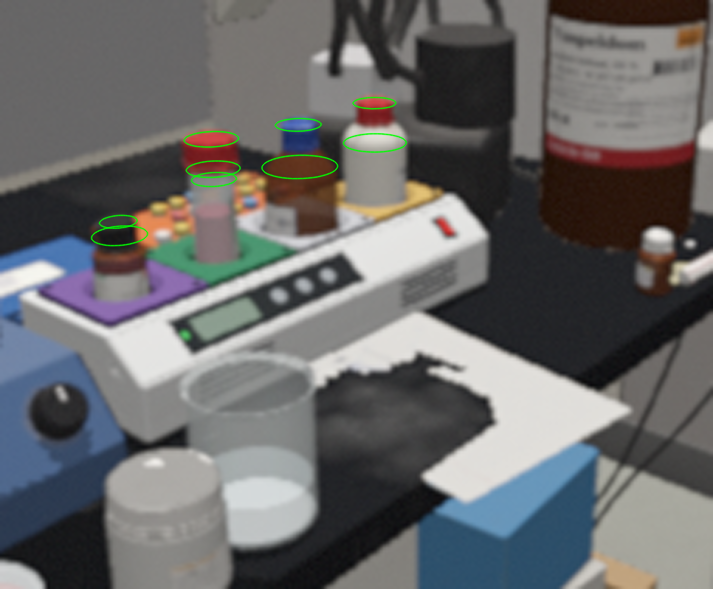

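Request:
play_rows:
  rows:
    - [0,0,0,0,0,0,-0.6]
    - [0,0,0,0,0,0,-0.6]

```text
clock: 32.0
position: [0.2904, 0.4721, 0.2596]
ee_rot: [-3.115, -0.33, -0.024]
force: [0.4, -0.1, 0.9]
width: 0.801
```

```bash
python3 -c "
from cell import *
print(abs(observe()['dq']).max());print(sign_off())"
```

```text
0.014564402622920403
the job is handed in; nothing more can be done
None
```

All four vessels are in their own blocks, upright and down on the bore floors. I loaded them in the order given: tube in green, oil bottle in violet, white bottle in gold, amber bottle in silver. I handed in at about 32 s with the arm clear of everything.

- **Seating:** each vessel met the floor within about 2 mm of the height I expected. In the last top and scene pictures, the vessel outlines drawn at seated depth lie on the real vessels to within a few pixels. In the last top picture the beaker and vial are where they started.
- **First oil-bottle grasp failed:** the pads closed on its cap and tilted it, with about 31 N on the wrist. I released it and it stood up again unmoved. I gripped it again lower down and the grasp held.
- **Disagreement with the interface text:** the fingertips appeared about 20 mm above the reported TCP in the camera pictures, which is why that grasp was too high. I allowed for this in the later grasps.
- **Highest force:** about 35 N at the wrist, when the white bottle reached the bore floor. That was the bottle pressing on the floor, not the gripper's body touching anything.

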